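# Put the gearbox parts on their stands in order

## Robot

A 6-joint arm with a two-finger parallel gripper is mounted at the origin on the work surface; the furniture and walls round the work are solid. World frame = base frame: x ahead of the robot, y to its left, z up, the work surface at z = 0. Lengths are in m, angles in rad, forces in N, time in s.
With the tool pointing down it reaches from about 0.425 to 0.95 m from the base axis. Payload 3.5 kg.
Tool frame: the origin (TCP) lies midway between the tips of the shut fingers; the grasp point (between the pads) lies 19 mm behind it; z points along the fingers, x is the direction in which the jaws open and shut, and the axes are right-handed (so a half turn about z gives the same grasp; the last joint's range is limited). The gripper opens to 85 mm and grips with 20 to 120 N. Pads are 22 mm wide; open, the fingers measure 114 mm over their backs; the gripper's body (76 mm by 85 mm) begins 54 mm behind the grasp point. The pads swing forward as they close: fully open they stand 13 mm farther back than shut.
Start: joints at [1.036, 0.286, 1.577, -0, 1.279, -0.15], TCP at [0.253, 0.626, 0.2] pointing down, gripper open.
Joint ranges: [-2.77, 2.77], [-0.9, 2.22], [0.21, 2.48], [-1.53, 4.67], [0.24, 2.81], [-2.84, 2.84]. Speed limits (rad/s): [2.79, 2.79, 3.14, 3.14, 3.14, 3.14].

## Interface

Orientations are given as a unit quaternion [x, y, z, w].
In Python, from plant import readout, optics, ctrl gives the robot as it stands. The module is installed in compiled form; this text tells all that it offers.
- The arm moves only by the shell command python3 -m crank 'ROWS' [OPENING] [FORCE]. ROWS is text: rows parted by semicolons, each of 6 numbers parted by spaces: the shift along the tool's x, y, z in mm, then the turn, a rotation vector about the tool's x, y, z in rad. In form: dx dy dz ax ay az; .... A call has 1 to 5 rows; each row shifts and turns the commanded pose from where the row before left it, along the tool's axes as they then stand; what a row does not reach is not made up. A row lasts 1/8 s, in which the tool goes at most 62.5 mm and 10.7 degrees, less where a joint would pass 70% of its speed; a pose out of reach is approached as far as the arm can. A call is refused whole if a number of a shift passes 62.5 or a number of a turn 0.188, either way. A call with a gripper value outside its range is refused whole. OPENING is the opening, from -1 (shut) to 1 (fully open), set as the call begins (- or left out, the last holds). The fingers move at their own pace and stop on an object; FORCE is the grip in N (left out, the last holds). Time passes only in rows, so rows that do not move let the fingers close. It gives the time, the measured TCP pose, the force and the opening at its end, in the units of the state.
- readout.get_state(): the state, without advancing time (a new reading comes with each control period).
- optics.read_camera(name): name is "side" or "top" or "wrist"; returns the picture (384x512x3 uint8, red, green, blue); there is no depth.
- optics.calibration(name): a dict with "mtx" (3x3 intrinsics, pixels), "rvec" (rotation vector, rad) and "tvec" (3), from world to camera coordinates, as OpenCV has them; the wrist camera has in their place "tool_from_camera" (4x4, takes a point from camera to tool coordinates, whose origin is the TCP and whose axes are the tool frame's). Camera axes: x right, y down, z forward; pixel columns grow to the right and rows downward; lengths in m; the calibration is good to about 2 mm. A picture is of the moment at which its call begins: read the wrist's pose just before it. calibration takes no time and is no camera call.
- ctrl.sign_off(): hands the job in, once; it reports no verdict.
Trained networks look in the newest picture that a camera, given by its name, has taken for a name from the list of things; names that differ only in an ending like _2 or _b are one class to them, and where a whole thing is asked for, a point or a joint stands for the part that bears it (a point fixed in the world has none). Each returns a list of dicts, best first, with "p" (0 to 1); they miss things now and then, are a little off and sometimes report something else, mostly with a low value. They report only what shows in the picture. A call takes as long as a camera call. They do not tell look-alikes from the thing itself.
- optics.recognise(camera, thing): "xy" ([column, row] as shares, 0 to 1, of the picture: columns of its width, rows of its height, amid what is visible of it).
The state is a dict: "time": time; "qpos": joint angles; "dq": joint speeds; "joint_efforts": joint torques, N m; "eef_pos": TCP position; "tcp_rot": TCP orientation; "contact_force": force on the tool from outside, world axes, zero at the start; "wrist_torque": the same for the moment, N m; "opening": opening from 0.0 (shut) to 1.0 (fully open).
Only numpy, scipy, OpenCV 4.12 (cv2) and the standard library are available. Lean on these libraries where they do the work, as an engineer would, in place of code of your own. Each camera call takes 0.05 s, during which the arm holds its last target.

## Task

Put the parts of the stripped gearbox on their two stands so that they can be refitted in order. On the post of the round-based stand: the gear at the bottom with its hub up, the plain sleeve on it, the ball bearing on top. On the post of the square-based stand: the belt pulley, then the hexagon nut on it. Each part goes over the post and lies flat on what is below it; let go of them all.

Things in the scene. Friction and masses are not known exactly. Their poses are not given: they have to be found in the camera images.
- round_stand: Parts stand with a ROUND aluminium base, 76 mm in diameter, 12 mm thick. Fixed. In its middle a steel post of 14 mm diameter (last 8 mm tapering to 6 mm), its tip 64 mm above the bench; parts pass over it with 4 mm play all round. Origin: centre of the underside, on the bench; z up. Here go gear, sleeve, bearing; their undersides end 12, 32, 52 mm above the bench.
- square_stand: Parts stand with a SQUARE aluminium base, 68 x 68 mm, 12 mm thick. Fixed. In its middle a steel post of 14 mm diameter (last 8 mm tapering to 6 mm), its tip 48 mm above the bench; parts pass over it with 4 mm play all round. Origin: centre of the underside, on the bench; z up. Here go pulley, nut; their undersides end 12, 32 mm above the bench.
- gear: Steel gear wheel with hub, about 0.16 kg: a toothed rim 64 mm in diameter and 8 mm thick at the bottom, and on it a smooth round hub 38 mm in diameter that rises to 20 mm, the part's total height. Lies hub up and is to stay so. Can be gripped round the hub, above the rim. A vertical bore 22 mm across goes right through its middle. Loose; it lies on the bench. Origin: centre of its underside, z axis up.
- sleeve: Plain steel spacer sleeve, the narrowest part, about 0.07 kg: round, 32 mm in outer diameter, 20 mm high. A vertical bore 22 mm across goes right through its middle. Loose; it lies on the bench. Origin: centre of its underside, z axis up.
- ring_bearing: Steel ball bearing, about 0.12 kg: a flat smooth ring 50 mm in outer diameter, 14 mm high, with a dark ring (seal) on its top face. A vertical bore 22 mm across goes right through its middle. Loose; it lies on the bench. Origin: centre of its underside, z axis up.
- pulley: Aluminium belt pulley, about 0.12 kg: round, 20 mm high, two plain flanges 56 mm in diameter, each 6 mm thick, with a groove 44 mm in diameter between them. A vertical bore 22 mm across goes right through its middle. Loose; it lies on the bench. Origin: centre of its underside, z axis up.
- hex_nut: Big plain steel hexagon nut, about 0.10 kg: 38 mm across the flats (44 mm across the corners), 16 mm high. Its x axis is perpendicular to a pair of flats; so are the directions 60 and 120 degrees from it. A vertical six-sided bore 22 mm across goes right through its middle. Loose; it lies on the bench. Origin: centre of its underside, z axis up.
Things that resemble listed ones, but are neither listed nor needed, are in the scene too. What is shaped like the gear but brown is not meant.

How it is judged:
At the end, for the whole second after the job is handed in: On the posts, undersides above the stand's underside: round stand gear 12 mm (hub up), sleeve 32, bearing 52; square stand pulley 12, nut 32. Each within 4 mm of that height, within 9 mm of the post's axis, level within 0.12 rad, at rest (under 10 mm/s), released (horizontal distance between each of gear, sleeve, ring_bearing and round_stand below 0.009 m and z of gear in the frame of round_stand between 0.008 and 0.016 m and angle between each of gear, sleeve, ring_bearing, pulley, hex_nut's own z axis and vertical below 0.12 rad and linear speed of each of gear, sleeve, ring_bearing, pulley, hex_nut below 0.01 m/s and z of sleeve in the frame of round_stand between 0.028 and 0.036 m and z of ring_bearing in the frame of round_stand between 0.048 and 0.056 m and horizontal distance between each of pulley, hex_nut and square_stand below 0.009 m and z of pulley in the frame of square_stand between 0.008 and 0.016 m and z of hex_nut in the frame of square_stand between 0.028 and 0.036 m); the robot touches nothing.
It also fails if it takes over 115 s, if anything falls off the work surface, if the arm or the gripper's body presses on something with over 40 N, if the wrist force passes 120 N, or if a joint passes its speed limit or range.

## Working session

There is one attempt and no reset: what is moved stays moved. The work goes in short steps, Python scripts to look and compute and a shell command to move; the robot and the scene stay as the last step left them, time stands still between calls to the robot, and variables do not carry over. Pictures are saved under pics/ and viewed, and the job is handed in when it is done.

```bash
mkdir -p pics; ls
python3 - <<'E'
from plant import readout, optics
import cv2, numpy as np
np.set_printoptions(precision=4,suppress=True)
print(readout.get_state())
for n in ("top","side","wrist"):
    im=optics.read_camera(n); cv2.imwrite(f"pics/{n}0.png",im[:,:,::-1])
    print(n,optics.calibration(n))
E
```

```text
pics
{'time': 0.0, 'qpos': array([ 1.036 ,  0.2872,  1.5782, -0.    ,  1.2786, -0.15  ]), 'dq': array([ 0.0001, -0.0018, -0.0004, -0.    , -0.0013,  0.0006]), 'joint_efforts': array([  0.0024, -40.5973, -29.2633,  -0.0001,   0.0057,   0.    ]), 'eef_pos': array([0.253 , 0.625 , 0.1983]), 'tcp_rot': array([ 0.8293,  0.5589, -0.0011,  0.0005]), 'contact_force': array([-0.0915, -0.7737, -0.1631]), 'wrist_torque': array([ 0.0374,  0.0191, -0.0045]), 'opening': 0.9997993750557828}
top {'mtx': array([[380.6513,   0.    , 253.4792],
       [  0.    , 380.6513, 190.178 ],
       [  0.    ,   0.    ,   1.    ]]), 'rvec': array([ 2.1741, -2.1621,  0.0931]), 'tvec': array([0.0098, 0.452 , 1.0713])}
side {'mtx': array([[462.25  ,   0.    , 255.4929],
       [  0.    , 462.25  , 188.641 ],
       [  0.    ,   0.    ,   1.    ]]), 'rvec': array([ 2.0453, -1.7121,  0.4933]), 'tvec': array([-0.0737,  0.4181,  0.8367])}
wrist {'mtx': array([[331.5329,   0.    , 256.4741],
       [  0.    , 331.5329, 186.1099],
       [  0.    ,   0.    ,   1.    ]]), 'tool_from_camera': array([[ 1.    , -0.0007, -0.0001,  0.0007],
       [ 0.0007,  0.955 ,  0.2967, -0.0766],
       [-0.0002, -0.2967,  0.955 , -0.1757],
       [ 0.    ,  0.    ,  0.    ,  1.    ]])}
```

View pics/top0.png

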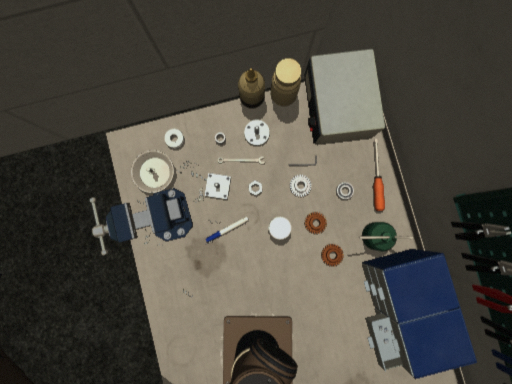

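View pics/side0.png

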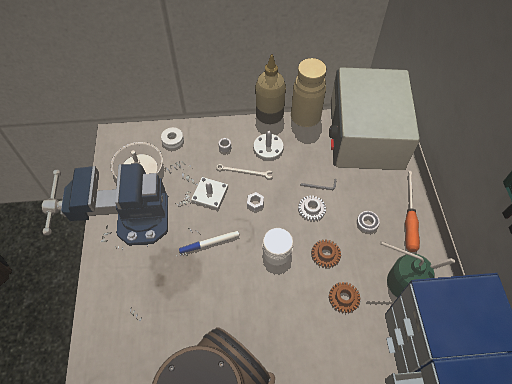

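View pics/wrist0.png

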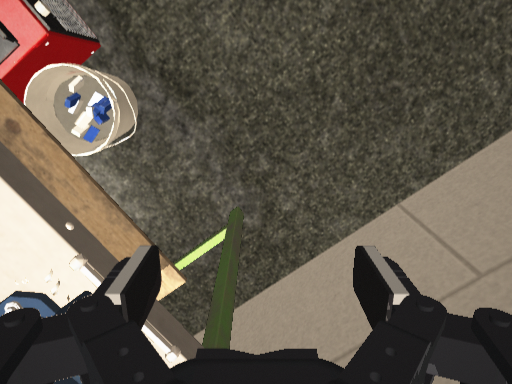

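The top picture shows these candidates:
- **Gears:** steel gear at (300,185). The brown look-alikes at (315,222) and (332,254) are not meant.
- **Rings:** bearing with a dark seal at (345,190). A white ring at (174,138) is probably the pulley. A small sleeve is at (220,138).
- **Nut and stands:** nut at (255,188), round stand at (257,132), square stand at (217,186).
- **Not a part:** the white lid or jar at (280,229).

Next I'll run the networks and turn the pixels into positions.

```bash
cat > h.py <<'E'
from plant import readout, optics
import cv2, numpy as np
from scipy.spatial.transform import Rotation as R
np.set_printoptions(precision=4,suppress=True)
def cam(n,st=None):
    c=optics.calibration(n); K=c["mtx"]
    if n=="wrist":
        st=st or readout.get_state()
        T=np.eye(4);T[:3,:3]=R.from_quat(st["tcp_rot"]).as_matrix();T[:3,3]=st["eef_pos"]
        W=T@c["tool_from_camera"]; Rw=W[:3,:3]; o=W[:3,3]
    else:
        Rc=cv2.Rodrigues(c["rvec"])[0]; Rw=Rc.T; o=-Rc.T@c["tvec"]
    return K,Rw,o
def ray(C,u,v,z):
    K,Rw,o=C; d=Rw@np.linalg.solve(K,[u,v,1.]); return o+d*(z-o[2])/d[2]
def proj(C,p):
    K,Rw,o=C; q=K@(Rw.T@(np.asarray(p)-o)); return q[:2]/q[2]
def crop(im,u,v,r,f,name):
    u,v=int(u),int(v); c=im[max(0,v-r):v+r,max(0,u-r):u+r]
    cv2.imwrite(name,cv2.resize(c,None,fx=f,fy=f,interpolation=cv2.INTER_CUBIC)[:,:,::-1])
E
python3 - <<'E'
from h import *
H={"round_stand":.012,"square_stand":.012,"gear":.02,"sleeve":.02,"ring_bearing":.014,"pulley":.02,"hex_nut":.016}
for n in ("top","side"):
    im=optics.read_camera(n); C=cam(n)
    for t,z in H.items():
        for d in optics.recognise(n,t)[:4]:
            u,v=d["xy"][0]*512,d["xy"][1]*384
            print(n,t,round(d["p"],2),np.round([u,v],1),ray(C,u,v,z)[:2])
    if n=="top":
        a=im[110:210,150:370]; cv2.imwrite("pics/tc.png",cv2.resize(a,None,fx=3.6,fy=3.6,interpolation=cv2.INTER_CUBIC)[:,:,::-1])
    else:
        a=im[110:250,150:390]; cv2.imwrite("pics/sc.png",cv2.resize(a,None,fx=3.3,fy=3.3,interpolation=cv2.INTER_CUBIC)[:,:,::-1])
E
```

```text
top round_stand 0.75 [257.1 134.1] [0.6184 0.0028]
top square_stand 0.74 [214.9 186.1] [0.4642 0.1245]
top gear 0.76 [335.1 251.1] [ 0.2803 -0.2194]
top gear 0.73 [304.3 189.1] [ 0.456  -0.1336]
top gear 0.55 [310.3 219.6] [ 0.3686 -0.1502]
top sleeve 0.64 [221.7 135.4] [0.6121 0.106 ]
top ring_bearing 0.61 [342.  189.3] [ 0.4564 -0.2431]
top pulley 0.56 [178.5 135.3] [0.612  0.2324]
top hex_nut 0.68 [258.  187.4] [ 0.4606 -0.0006]
side round_stand 0.96 [267. 143.] [0.6299 0.0086]
side round_stand 0.61 [222.8 143.7] [0.6083 0.1171]
side square_stand 0.65 [208.5 192.2] [0.4629 0.1196]
side square_stand 0.43 [257.6 202.3] [0.4561 0.0019]
side gear 0.81 [308.5 208.5] [ 0.4556 -0.1153]
side gear 0.67 [173.8 138.4] [0.5972 0.2394]
side gear 0.61 [341.8 299.2] [ 0.2574 -0.2062]
side ring_bearing 0.56 [366.9 219.1] [ 0.4549 -0.248 ]
side pulley 0.54 [174.1 136.8] [0.6021 0.2402]
side hex_nut 0.71 [255.  196.7] [0.4675 0.0101]
```

View pics/tc.png

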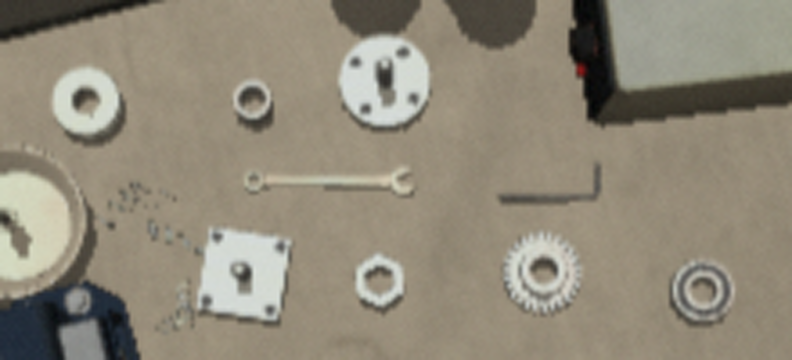

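View pics/sc.png

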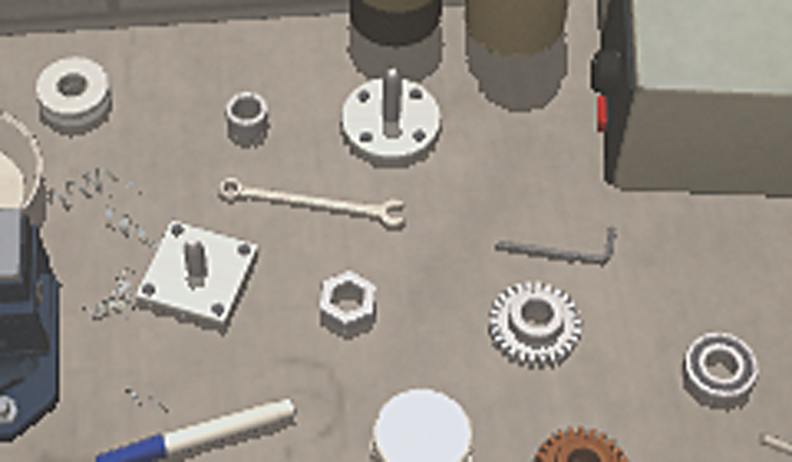

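The parts and stands are easy to tell apart. The listed gear is the steel one at (300,185), and the bearing with the dark seal is at (345,190). The network's other gear hits are the brown look-alikes and the pulley. Next: the vise clearance, and turning the tool so its x axis lies along world y.

```bash
python3 -m crank '0 0 0 0 0 -0.128; 0 0 -20 0 0 -0.128; 0 0 -20 0 0 -0.127; 0 0 0 0 0 0'
python3 - <<'E'
from h import *
s=readout.get_state(); print(s["eef_pos"],R.from_quat(s["tcp_rot"]).as_matrix())
t=cam("top");d=cam("side")
for n,u,v in [("pulley",174.2,137.8),("sleeve",220.3,137.8),("gear",300.6,185),("bearing",345.3,190.8),("nut",255.6,188.1)]: print(n,ray(t,u,v,.018)[:2])
print(ray(t,257.2,132.8,.012),ray(t,218.3,186.4,.012))
print("vise", ray(t,190,235,.08),ray(t,187,195,.1),ray(d,168,220,0.01), ray(d,168,240,.0))
E
```

```text
time: 1.45
eef_pos: [0.2539, 0.6267, 0.2422]
tcp_rot: [0.708, 0.706, 0.002, -0.001]
contact_force: [-0.2, 0.2, 0.6]
opening: 1.0
[0.2539 0.6267 0.2422] [[ 0.0032  1.      0.0023]
 [ 1.     -0.0032  0.0039]
 [ 0.004   0.0023 -1.    ]]
pulley [0.6049 0.2451]
sleeve [0.6055 0.1102]
gear [ 0.4679 -0.1233]
bearing [ 0.4518 -0.2515]
nut [0.4583 0.0063]
[0.6222 0.0025 0.012 ] [0.4633 0.1146 0.012 ]
vise [0.3243 0.1818 0.08  ] [0.4306 0.1887 0.1   ] [0.376  0.1931 0.01  ] [0.3322 0.1823 0.    ]
```

```bash
python3 -m crank '-48 38 0 0 0 0;-48 38 0 0 0 0;-48 38 0 0 0 0;-48 38 0 0 0 0;-48 38 0 0 0 0' >/dev/null;  python3 -m crank '-60 8 0 0 0 0;-60 8 0 0 0 0;-60 8 0 0 0 0;-60 8 0 0 0 0;-60 8 0 0 0 0'; python3 -m crank '-40 -5 0 0 0 0;-40 -5 0 0 0 0; 0 0 0 0 0 0; 0 0 0 0 0 0'
python3 - <<'E'
from h import *
C=cam("wrist"); im=optics.read_camera("wrist"); cv2.imwrite("pics/w1.png",im[:,:,::-1]); np.save("w1.npy",im)
for n,p in dict(pulley=(.6049,.2451,.02),sleeve=(.6055,.1102,.02),gear=(.4679,-.1233,.02),bearing=(.4518,-.2515,.014),nut=(.4583,.0063,.016),rs=(.622,.0025,.012),ss=(.4633,.1146,.012)).items(): print(n,proj(C,p))
E
```

```text
time: 2.7
eef_pos: [0.4818, 0.0834, 0.2387]
tcp_rot: [0.709, 0.706, -0.0, -0.0]
contact_force: [0.5, -0.5, -0.2]
opening: 1.0
time: 3.2
eef_pos: [0.4719, 0.0056, 0.239]
tcp_rot: [0.708, 0.706, -0.0, -0.001]
contact_force: [0.7, 0.3, 0.3]
opening: 0.997
pulley [436.9554 247.9579]
sleeve [335.0318 248.7939]
gear [148.2954 146.6517]
bearing [ 42.0873 132.959 ]
nut [256.1001 137.6977]
rs [253.8398 257.2187]
ss [344.8418 140.8982]
```

View pics/w1.png

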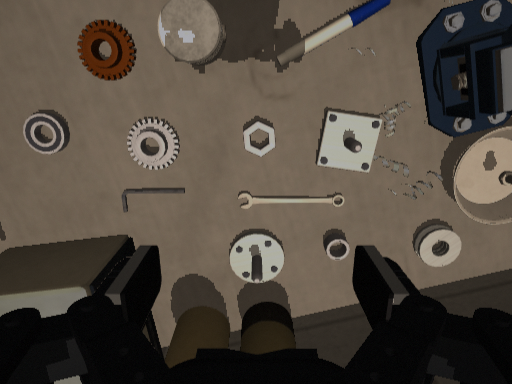

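This wrist view shows everything from above: gear (152,143), bearing (46,132), nut (259,139), square stand (349,140), round stand (257,257), sleeve (337,247) and pulley (437,246). Next I'll fit the outlines.

Run:
```python
from h import *
C=cam("wrist"); im=np.load("w1.npy"); hsv=cv2.cvtColor(im,cv2.COLOR_RGB2HSV)
m=((hsv[...,2]>135)&(hsv[...,1]<60)).astype(np.uint8)*255
cv2.imwrite("pics/m1.png",m)
cs,_=cv2.findContours(m,cv2.RETR_EXTERNAL,cv2.CHAIN_APPROX_NONE)
pts=dict(pulley=(437,246,.02),sleeve=(337,246,.02),gear=(152,143,.008),bearing=(46,132,.014),nut=(259,139,.016),rs=(257,257,.012),ss=(349,140,.012))
for n,(u,v,z) in pts.items():
    c=min(cs,key=lambda c: (np.hypot(*(c[:,0].mean(0)-[u,v])) if len(c)>15 else 1e9))
    (a,b),r=cv2.minEnclosingCircle(c); rr=cv2.minAreaRect(c)
    w=np.array([ray(C,*q,z)[:2] for q in cv2.convexHull(c)[:,0].astype(float)]).astype(np.float32)
    (x,y),rad=cv2.minEnclosingCircle(w); R2=cv2.minAreaRect(w)
    print(n,np.round([a,b,r],1),"world",np.round([x,y,rad],4),"rect",R2)
big=np.hstack([cv2.resize(im[v-40:v+40,u-40:u+40],(260,260),interpolation=cv2.INTER_CUBIC) for u,v in [(152,143),(259,139),(349,140)]])
cv2.imwrite("pics/c1.png",big[:,:,::-1])
```

```text
pulley [440.8 248.5  21.5] world [0.6053 0.25   0.0276] rect ((0.605334460735321, 0.24992024898529053), (0.0537642240524292, 0.05300348997116089), 89.8154067993164)
sleeve [337.8 250.1  11.4] world [0.6071 0.1141 0.0155] rect ((0.6072180867195129, 0.11482734233140945), (0.0297024454921484, 0.02913493849337101), 3.4474635124206543)
gear [152.  144.5  26.7] world [ 0.4677 -0.1216  0.0322] rect ((0.467845618724823, -0.12152817845344543), (0.06246311962604523, 0.06262994557619095), 2.6924386024475098)
bearing [ 42.5 134.   21.8] world [ 0.4534 -0.2501  0.0243] rect ((0.4533567428588867, -0.2502860724925995), (0.047971922904253006, 0.0469408743083477), 89.83709716796875)
nut [259.  138.9  17.2] world [0.4603 0.01   0.0209] rect ((0.4599669873714447, 0.010308630764484406), (0.037207555025815964, 0.04078169912099838), 35.52153778076172)
rs [256.5 258.5  27.1] world [0.6247 0.0068 0.0376] rect ((0.6243206858634949, 0.0066871847957372665), (0.07272814214229584, 0.07352819293737411), 89.80378723144531)
ss [349.  141.5  39.1] world [0.4653 0.12   0.0463] rect ((0.46517276763916016, 0.11995462328195572), (0.06647191941738129, 0.06689345091581345), 81.5505599975586)
```

View pics/m1.png

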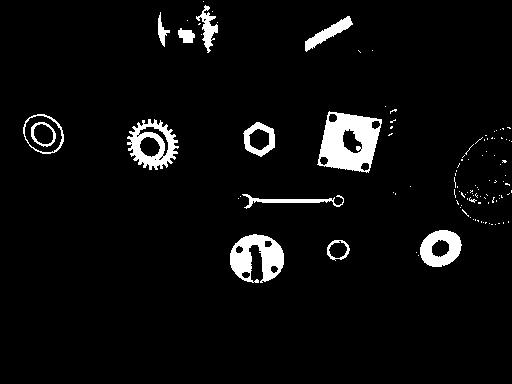

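View pics/c1.png

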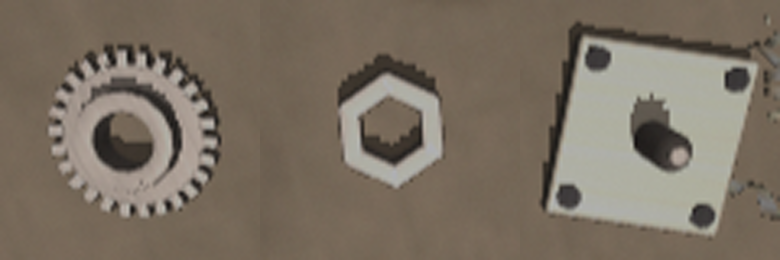

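```bash
python3 -m crank '-60 -2 20 0 0 0;-60 -2 50 0 0 0;-7 0 40 0 0 0; 0 0 0 0 0 0; 0 0 0 0 0 0' 0.4 30
cat >> h.py <<'E'
def bright(im,v=135,s=60):
    hsv=cv2.cvtColor(im,cv2.COLOR_RGB2HSV)
    return ((hsv[...,2]>v)&(hsv[...,1]<s)).astype(np.uint8)*255
def find(im,C,p,z,v=135,name=None):
    """outline fit near world point p at height z"""
    m=bright(im,v); cs,_=cv2.findContours(m,cv2.RETR_EXTERNAL,cv2.CHAIN_APPROX_NONE)
    u=proj(C,(p[0],p[1],z))
    c=min(cs,key=lambda c:(np.hypot(*(c[:,0].mean(0)-u)) if len(c)>40 else 1e9))
    w=np.array([ray(C,*q,z)[:2] for q in cv2.convexHull(c)[:,0].astype(float)]).astype(np.float32)
    (x,y),rad=cv2.minEnclosingCircle(w); return np.round([x,y,rad],4), cv2.minAreaRect(w), c
def go(x,y,z,st=None):
    st=st or readout.get_state(); Rm=R.from_quat(st["tcp_rot"]).as_matrix()
    print("rest in tool mm",np.round(Rm.T@(np.array([x,y,z])-st["eef_pos"])*1000,1),"yaw",np.degrees(np.arctan2(Rm[1,0],Rm[0,0])).round(2))
E
python3 - <<'E'
from h import *
C=cam("wrist"); im=optics.read_camera("wrist"); cv2.imwrite("pics/w2.png",im[:,:,::-1])
a,b,c=find(im,C,(.4677,-.1216),.008); print(a,b)
E
```

```text
time: 3.88
eef_pos: [0.4695, -0.1083, 0.1413]
tcp_rot: [0.707, 0.707, 0.0, 0.001]
contact_force: [0.1, 0.5, 0.7]
opening: 0.698
[ 0.468 -0.122  0.032] ((0.46823960542678833, -0.12182503193616867), (0.062483981251716614, 0.06286327540874481), 89.94668579101562)
```

View pics/w2.png

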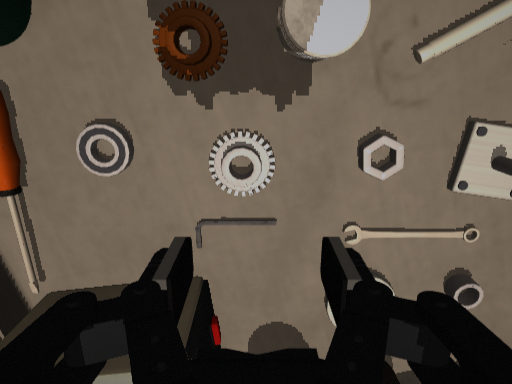

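```bash
python3 -m crank '-7 -1 45 0 0 0;-7 -1 45 0 0 0;0 0 25 0 0 0; 0 0 0 0 0 0; 0 0 0 0 0 0'; python3 -c "
from h import *
go(.468,-.122,.0095)"
```

```text
time: 4.55
eef_pos: [0.4684, -0.1234, 0.0273]
tcp_rot: [0.707, 0.707, 0.001, 0.002]
contact_force: [-0.1, -0.6, -0.0]
opening: 0.701
rest in tool mm [ 1.4 -0.5 17.8] yaw 89.96
```

```bash
python3 -m crank '1 0 9 0 0 0;0 0 9 0 0 0;0 0 0 0 0 0'; python3 -m crank '0 0 0 0 0 0; 0 0 0 0 0 0; 0 0 0 0 0 0; 0 0 0 0 0 0' -1 50
python3 - <<'E'
from h import *
im=optics.read_camera("wrist"); cv2.imwrite("pics/w3.png",im[:,:,::-1])
E
```

```text
time: 4.92
eef_pos: [0.4657, -0.1216, 0.0061]
tcp_rot: [0.708, 0.706, -0.0, -0.001]
contact_force: [-0.4, 0.2, 0.3]
opening: 0.7
time: 5.42
eef_pos: [0.4665, -0.1221, 0.0071]
tcp_rot: [0.708, 0.706, 0.0, 0.0]
contact_force: [0.1, 0.5, 0.2]
opening: -0.002
```

View pics/w3.png

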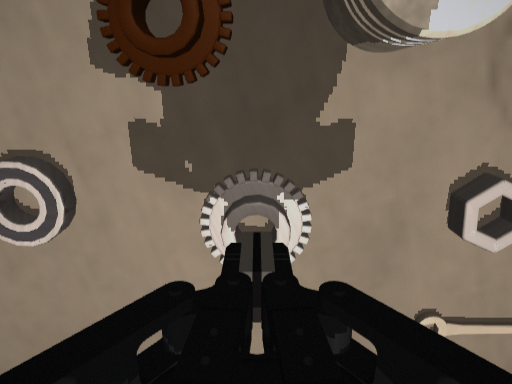

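The opening reads shut, so the grasp missed. A closer look at the tips.

Run:
```python
from h import *
im=cv2.imread("pics/w3.png")[:,:,::-1]
crop(im,256,230,75,5,"pics/c3.png")
im=optics.read_camera("side"); crop(im,312,200,70,5,"pics/c3s.png")
```

```text
(no output)
```

View pics/c3.png

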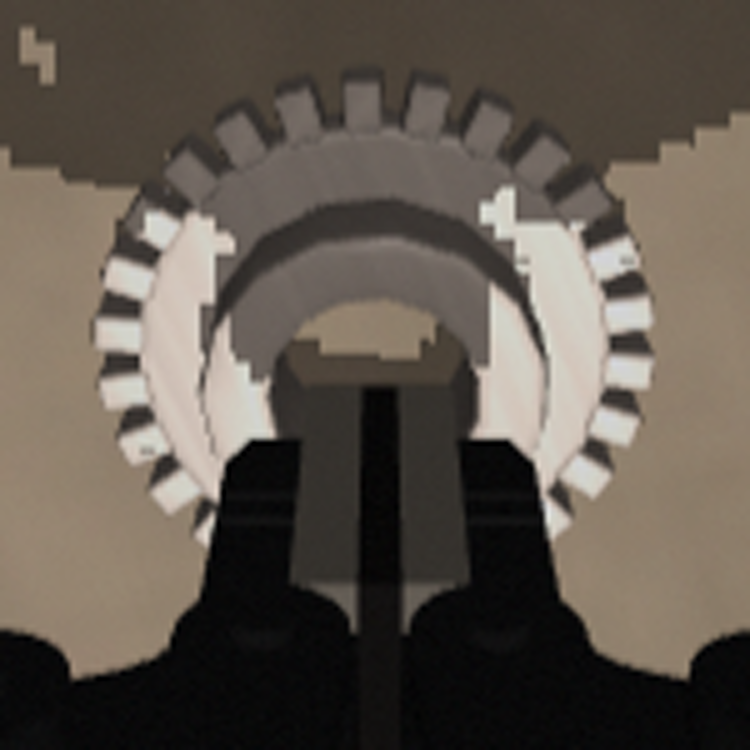

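View pics/c3s.png

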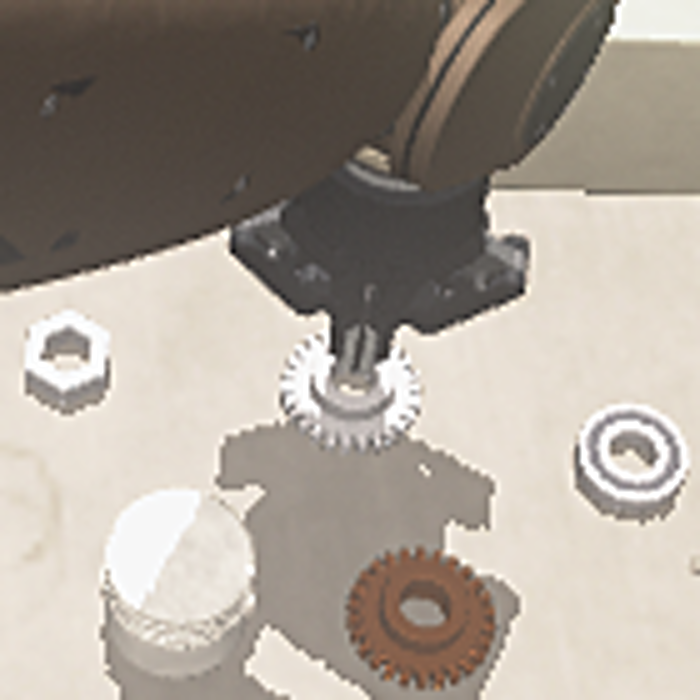

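Run:
```python
from h import *
S=cam("side");print("side cam at",S[2]); s=readout.get_state();print(s["eef_pos"],s["opening"])
p=s["eef_pos"]
for dz in (0,.005,.01,.015,.02,.03): print(dz, proj(S,p+[0,0,dz]), proj(S,p+[-.011,0,dz]), "crop",(proj(S,p+[-.011,0,dz])-[242,130])*5)
W=cam("wrist",s)
for dz in (0,.005,.01,.015,.02,.03): print(dz, proj(W,p+[0,0,dz]), proj(W,p+[-.011,0,dz]),proj(W,p+[.011,0,dz]))
```

```text
side cam at [-0.0775 -0.0894  0.9308]
[ 0.4665 -0.122   0.007 ] 0.0005632691569118006
0 [311.3824 207.7231] [310.8403 211.8306] crop [344.2014 409.1529]
0.005 [311.604 206.637] [311.0609 210.755 ] crop [345.3044 403.7752]
0.01 [311.8273 205.5423] [311.2833 209.6708] crop [346.4163 398.3542]
0.015 [312.0524 204.4386] [311.5074 208.5778] crop [347.5371 392.8892]
0.02 [312.2794 203.3261] [311.7334 207.476 ] crop [348.6671 387.3799]
0.03 [312.7388 201.0739] [312.191  205.2451] crop [350.9548 376.2257]
0 [254.9897 222.1882] [254.9153 204.2076] [255.0616 239.5621]
0.005 [254.9551 225.7684] [254.8782 207.3812] [255.0294 243.5196]
0.01 [254.9187 229.5377] [254.839  210.7254] [254.9955 247.6824]
0.015 [254.8802 233.5114] [254.7976 214.2545] [254.9599 252.0668]
0.02 [254.8397 237.7067] [254.7539 217.9841] [254.9222 256.6911]
0.03 [254.7514 246.8402] [254.6587 226.1175] [254.8405 266.7424]
```

```bash
python3 -m crank '0 0 -20 0 0 0; 0 0 -20 0 0 0; 0 0 0 0 0 0'; python3 -m crank '0 0 0 0 0 0; 0 0 0 0 0 0' 0.05
python3 - <<'E'
from h import *
s=readout.get_state();p=s["eef_pos"];W=cam("wrist",s);im=optics.read_camera("wrist"); S=cam("side"); im2=optics.read_camera("side")
u=proj(W,p);v=proj(S,p);print(u,v,s["opening"])
crop(im,*u,75,5,"pics/c4.png");crop(im2,*v,50,7,"pics/c4s.png")
E
```

```text
time: 5.9
eef_pos: [0.4678, -0.1227, 0.0485]
tcp_rot: [0.708, 0.706, 0.001, 0.002]
contact_force: [0.1, 0.1, 0.5]
opening: -0.0
time: 6.15
eef_pos: [0.4656, -0.1216, 0.0459]
tcp_rot: [0.708, 0.706, -0.0, -0.001]
contact_force: [0.3, -0.4, 0.1]
opening: 0.421
[254.9868 222.1935] [312.9338 199.3506] 0.42090387387746087
```

View pics/c4.png

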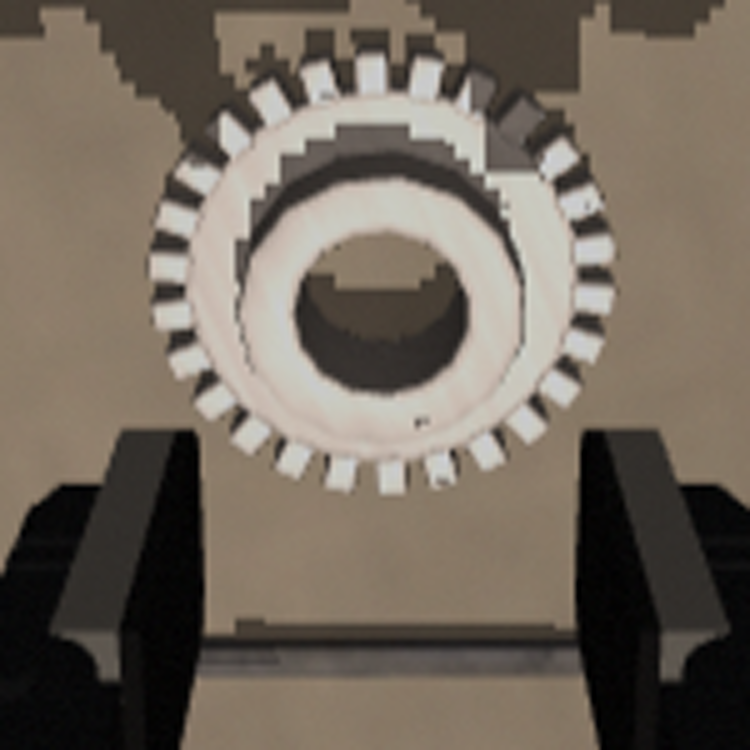

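View pics/c4s.png

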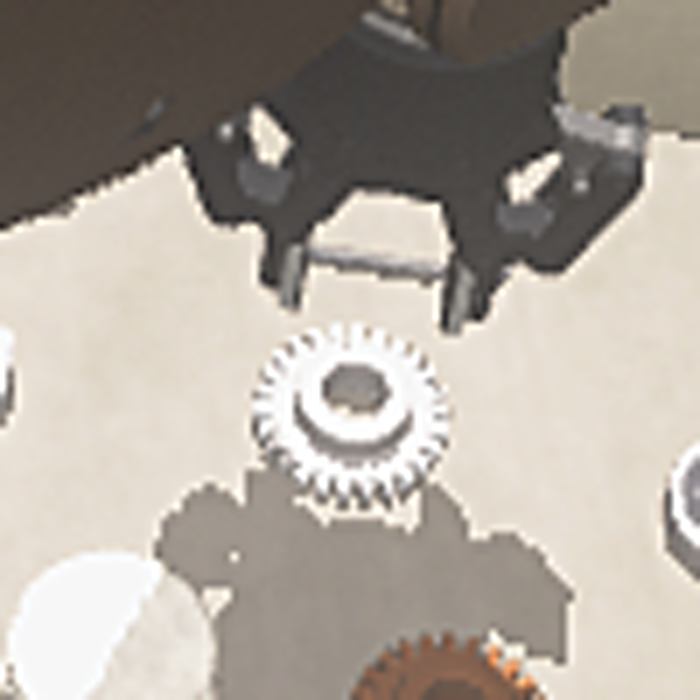

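The touch evidence and both views agree that the tips sit well behind the reported TCP: at TCP z≈7 mm they closed above the 20 mm hub. I'll go down slowly over the rim and use contact to calibrate the height.

```bash
python3 -m crank '0 0 20 0 0 0; 0 0 17 0 0 0; 0 0 0 0 0 0; 0 0 0 0 0 0' 0.3; for i in 1; do python3 -m crank '0 0 3 0 0 0; 0 0 0 0 0 0'; done; python3 -m crank '0 0 3 0 0 0; 0 0 0 0 0 0'; python3 -m crank '0 0 3 0 0 0; 0 0 0 0 0 0'
python3 - <<'E'
from h import *
s=readout.get_state();im=optics.read_camera("wrist");cv2.imwrite("pics/w5.png",im[100:340,130:380,::-1].repeat(2,0).repeat(2,1))
E
```

```text
time: 6.75
eef_pos: [0.4666, -0.1221, 0.0101]
tcp_rot: [0.708, 0.706, 0.0, -0.0]
contact_force: [-0.4, 0.9, 0.8]
opening: 0.65
time: 7.0
eef_pos: [0.4666, -0.1221, 0.0072]
tcp_rot: [0.708, 0.706, 0.0, 0.0]
contact_force: [-0.6, 0.7, -0.0]
opening: 0.647
time: 7.25
eef_pos: [0.4663, -0.1219, 0.0038]
tcp_rot: [0.708, 0.706, -0.0, -0.0]
contact_force: [-0.1, -0.2, 0.0]
opening: 0.653
time: 7.5
eef_pos: [0.4662, -0.1219, 0.0007]
tcp_rot: [0.708, 0.706, -0.0, -0.0]
contact_force: [-0.6, 0.0, -0.7]
opening: 0.647
```

View pics/w5.png

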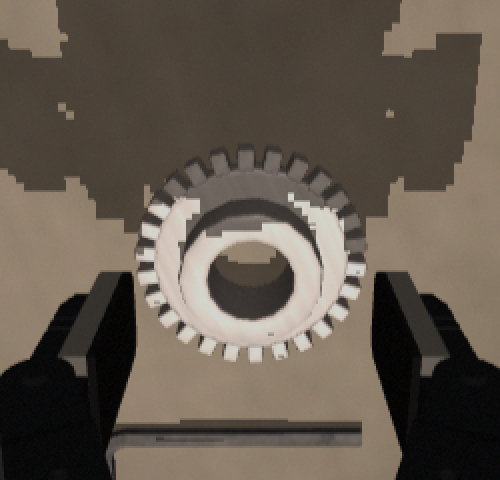

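By the finger-gap size in the picture, the tips are about 36 mm behind the reported TCP. I'll keep going down in guarded steps.

```bash
python3 -m crank '0 0 3 0 0 0;0 0 3 0 0 0; 0 0 0 0 0 0'; python3 -m crank '0 0 3 0 0 0;0 0 2 0 0 0; 0 0 0 0 0 0'
python3 - <<'E'
from h import *
s=readout.get_state();im=optics.read_camera("wrist");cv2.imwrite("pics/w6.png",im[100:340,130:380,::-1].repeat(2,0).repeat(2,1))
im2=optics.read_camera("side");crop(im2,312,200,50,7,"pics/c6s.png")
E
```

```text
time: 7.92
eef_pos: [0.4661, -0.1219, -0.0054]
tcp_rot: [0.708, 0.706, -0.0, -0.0]
contact_force: [-0.3, 0.5, -0.4]
opening: 0.651
time: 8.3
eef_pos: [0.4662, -0.1219, -0.0103]
tcp_rot: [0.708, 0.706, -0.0, -0.0]
contact_force: [0.4, 0.2, 1.1]
opening: 0.648
```

View pics/w6.png

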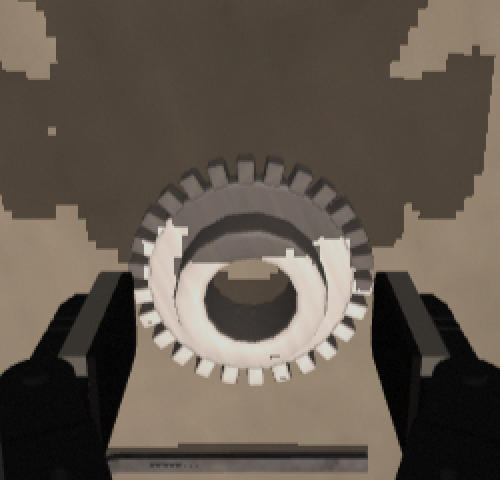

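View pics/c6s.png

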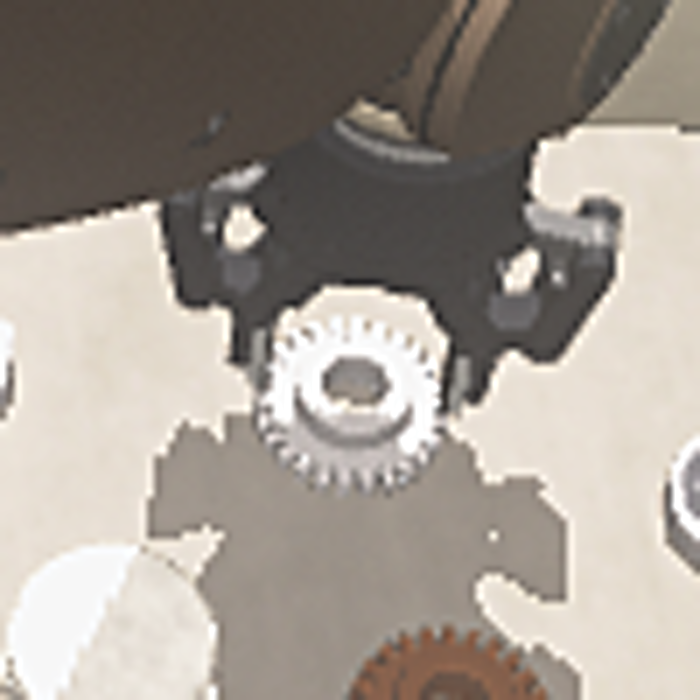

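```bash
python3 -m crank '0 0 3 0 0 0;0 0 3 0 0 0; 0 0 0 0 0 0'; python3 -m crank '0 0 2 0 0 0;0 0 2 0 0 0; 0 0 0 0 0 0';python3 -m crank '0 0 2 0 0 0;0 0 0 0 0 0'
python3 - <<'E'
from h import *
s=readout.get_state();im=optics.read_camera("wrist");cv2.imwrite("pics/w7.png",im[100:340,130:380,::-1].repeat(2,0).repeat(2,1))
E
```

```text
time: 8.78
eef_pos: [0.4661, -0.1218, -0.0164]
tcp_rot: [0.708, 0.706, -0.0, -0.0]
contact_force: [0.3, 0.6, -0.8]
opening: 0.647
time: 9.15
eef_pos: [0.4663, -0.1219, -0.0202]
tcp_rot: [0.708, 0.706, -0.0, -0.0]
contact_force: [0.3, 0.2, -0.2]
opening: 0.65
time: 9.4
eef_pos: [0.4663, -0.1219, -0.0222]
tcp_rot: [0.708, 0.706, -0.0, -0.0]
contact_force: [-0.0, 0.7, -0.4]
opening: 0.648
```

View pics/w7.png

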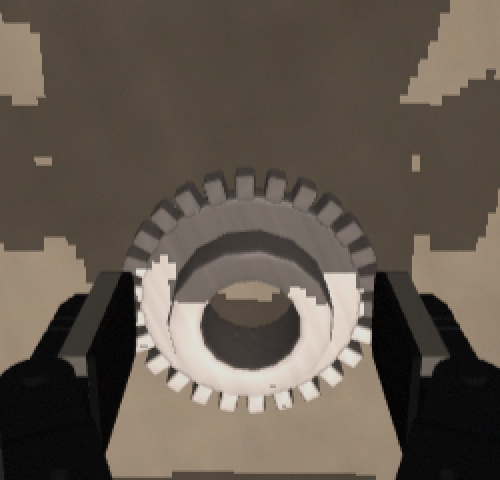

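The tips are now level with the hub top. I'll keep going until they touch the rim, which gives the height reference.

```bash
python3 -m crank '0 0 2 0 0 0;0 0 2 0 0 0; 0 0 0 0 0 0'; python3 -m crank '0 0 2 0 0 0;0 0 0 0 0 0'; python3 -m crank '0 0 2 0 0 0;0 0 0 0 0 0'; python3 -m crank '0 0 1 0 0 0;0 0 0 0 0 0'; python3 -m crank '0 0 1 0 0 0;0 0 0 0 0 0'
```

```text
time: 9.82
eef_pos: [0.4662, -0.1219, -0.0263]
tcp_rot: [0.708, 0.706, -0.0, -0.0]
contact_force: [0.1, 0.0, -0.2]
opening: 0.652
time: 10.07
eef_pos: [0.4667, -0.1221, -0.0277]
tcp_rot: [0.708, 0.706, 0.0, 0.0]
contact_force: [-0.2, 0.3, 3.0]
opening: 0.65
time: 10.32
eef_pos: [0.4667, -0.1222, -0.0278]
tcp_rot: [0.708, 0.707, -0.0, -0.001]
contact_force: [-7.5, 2.2, 18.6]
opening: 0.653
time: 10.58
eef_pos: [0.4667, -0.1222, -0.0279]
tcp_rot: [0.708, 0.707, -0.001, -0.001]
contact_force: [-8.9, 4.1, 25.0]
opening: 0.649
time: 10.82
eef_pos: [0.4667, -0.1222, -0.0279]
tcp_rot: [0.708, 0.707, -0.001, -0.002]
contact_force: [-12.6, 4.7, 32.1]
opening: 0.654
```

Contact came at TCP z=−0.028 m, so the tips are about 36 mm behind the TCP at this opening. I'll raise 9 mm and close on the hub.

```bash
python3 -m crank '0 0 -5 0 0 0;0 0 -4 0 0 0; 0 0 0 0 0 0'; python3 -m crank '0 0 0 0 0 0;0 0 0 0 0 0; 0 0 0 0 0 0; 0 0 0 0 0 0' -1 60;  python3 - <<'E'
from h import *
s=readout.get_state();im=optics.read_camera("wrist");cv2.imwrite("pics/w8.png",im[100:340,130:380,::-1].repeat(2,0).repeat(2,1))
E
```

```text
time: 11.2
eef_pos: [0.4664, -0.122, -0.0232]
tcp_rot: [0.708, 0.706, 0.0, 0.0]
contact_force: [-0.5, 0.3, 0.3]
opening: 0.65
time: 11.7
eef_pos: [0.4662, -0.122, -0.0229]
tcp_rot: [0.708, 0.707, -0.0, -0.0]
contact_force: [-1.5, 1.4, 4.9]
opening: 0.416
```

View pics/w8.png

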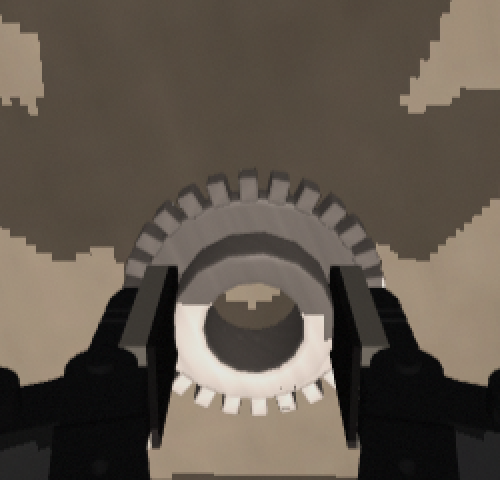

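Gripped: the opening reads 0.416, which is the hub. Lifting, then over to the left of the round stand for a clear look.

```bash
python3 -m crank '0 0 -20 0 0 0;0 0 -40 0 0 0; 0 0 -45 0 0 0'; python3 -m crank '48 27 0 0 0 0;48 27 0 0 0 0;48 27 0 0 0 0;48 27 0 0 0 0;48 27 0 0 0 0';  python3 -m crank '0 0 0 0 0 0;0 0 0 0 0 0;0 0 0 0 0 0';python3 - <<'E'
from h import *
s=readout.get_state();im=optics.read_camera("wrist");cv2.imwrite("pics/w9.png",im[:,:,::-1]); C=cam("wrist",s)
a,b,c=find(im,C,(.6245,.0067),.012); print("rs",a,b)
a,b,c=find(im,C,(.607,.1145),.02); print("sl",a,b)
print(proj(C,(.6245,.0067,.064)))
E
```

```text
time: 12.12
eef_pos: [0.465, -0.1213, 0.0811]
tcp_rot: [0.708, 0.706, -0.0, -0.002]
contact_force: [0.3, -0.4, -1.4]
opening: 0.413
time: 12.75
eef_pos: [0.6018, 0.1194, 0.0804]
tcp_rot: [0.708, 0.707, -0.001, -0.001]
contact_force: [1.0, -0.1, -1.5]
opening: 0.419
time: 13.12
eef_pos: [0.601, 0.1167, 0.0811]
tcp_rot: [0.708, 0.706, -0.001, -0.0]
contact_force: [0.3, 0.3, -2.2]
opening: 0.416
rs [0.6244 0.0054 0.038 ] ((0.6243257522583008, 0.0058460719883441925), (0.07534734904766083, 0.07379698753356934), 40.90563201904297)
sl [0.676  0.1168 0.0375] ((0.6804292798042297, 0.11770994961261749), (0.06825774163007736, 0.04878079146146774), 84.15421295166016)
[ 84.7016 245.8926]
```

View pics/w9.png

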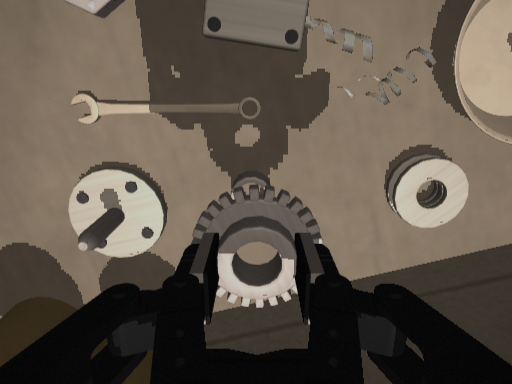

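The gear is held, with its bore at (257,263). The round stand is at (117,213), and its predicted post tip (85,246) matches the picture. Next, the gear's offset in the hand.

Run:
```python
from h import *
s=readout.get_state();C=cam("wrist",s)
im=cv2.imread("pics/w9.png")[:,:,::-1]
crop(im,257,262,50,7,"pics/c9.png")
z0=s["eef_pos"][2]+.0229
for n,u,v,z in [("bore top",257,263.5,z0+.02)]:
    print(n,(ray(C,u,v,z)-s["eef_pos"])*1000)
# expected hub-top and bore circles if centred
for y in (-.002,0,.002):
  c=s["eef_pos"]+[y,0,0]; 
  f=lambda r,a,z: proj(C,[c[0]+r*np.cos(a),c[1]+r*np.sin(a),z0+z])
  print(y,"bore min/max x",f(.011,np.pi,.02),f(.011,0,.02),"rim far/near",f(.032,np.pi,.008),f(.032,0,.008))
```

```text
bore top [ 1.6517  1.0684 42.9   ]
-0.002 bore min/max x [254.447 233.938] [254.7281 277.7048] rim far/near [254.3216 180.3687] [255.0682 300.4083]
0 bore min/max x [254.4736 238.0779] [254.7525 281.4985] rim far/near [254.3477 184.5746] [255.0889 303.7295]
0.002 bore min/max x [254.5    242.1845] [254.7767 285.2629] rim far/near [254.3737 188.7477] [255.1094 307.0276]
```

View pics/c9.png

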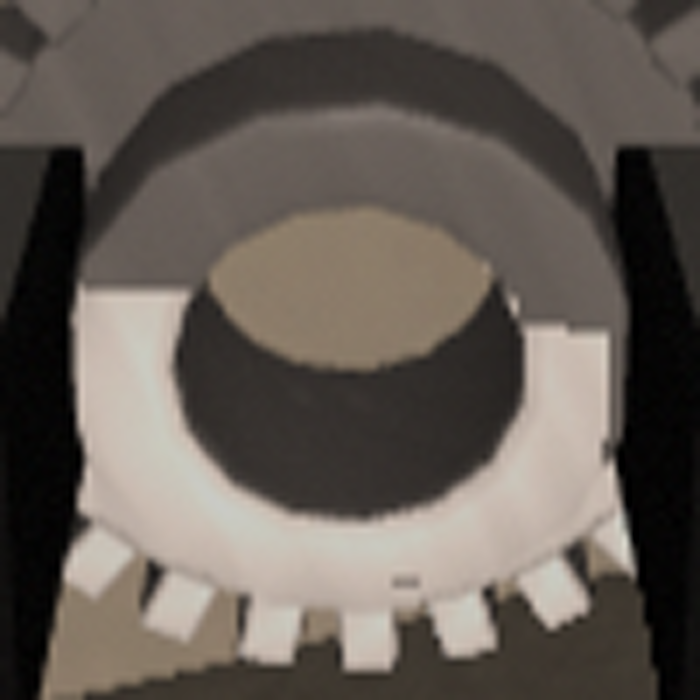

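```bash
python3 -m crank '-40 8 0 0 0 0;-40 8 0 0 0 0;-32 6 0 0 0 0;0 0 0 0 0 0;0 0 0 0 0 0'
python3 - <<'E'
from h import *
s=readout.get_state();go(.6226,.005,.0);im=optics.read_camera("wrist");crop(im,257,262,70,6,"pics/c10.png"); C=cam("wrist",s)
print(proj(C,(.6244,.0056,.064)))
E
```

```text
time: 13.8
eef_pos: [0.6232, 0.0054, 0.0819]
tcp_rot: [0.708, 0.706, 0.0, -0.0]
contact_force: [-0.1, 1.1, -3.2]
opening: 0.415
rest in tool mm [-0.4 -0.5 81.9] yaw 89.82
[255.4878 212.5838]
```

View pics/c10.png

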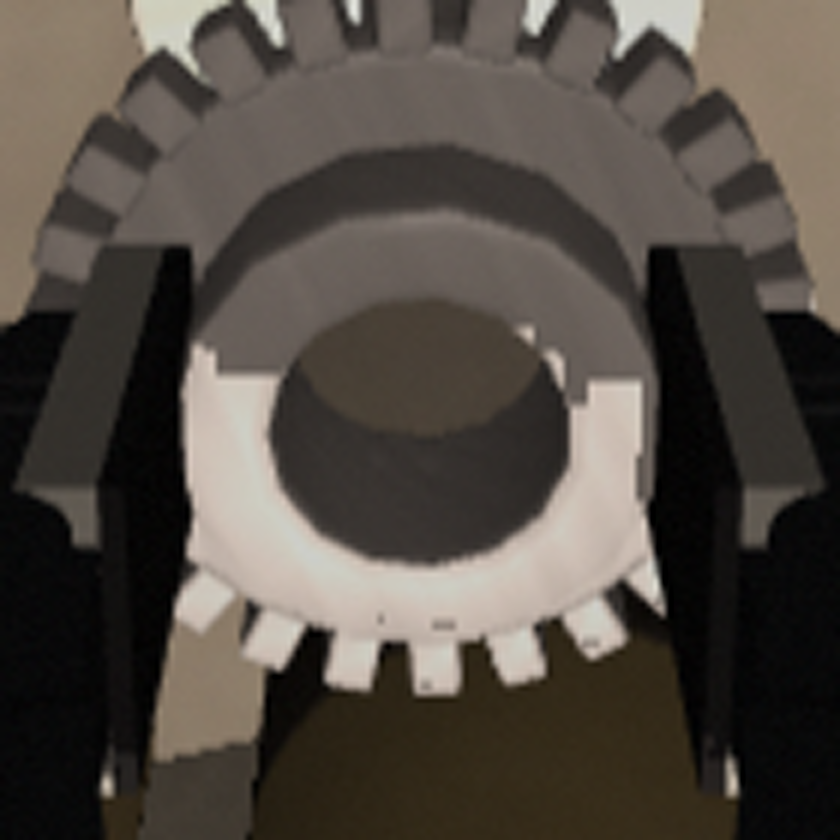

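Aligned over the post. Going down in guarded steps.

```bash
python3 -m crank '0 0 15 0 0 0;0 0 15 0 0 0;0 0 8 0 0 0;0 0 8 0 0 0; 0 0 0 0 0 0'; python3 -m crank '0 0 8 0 0 0;0 0 8 0 0 0;0 0 8 0 0 0;0 0 0 0 0 0'
```

```text
time: 14.48
eef_pos: [0.623, 0.0059, 0.0349]
tcp_rot: [0.708, 0.707, -0.001, -0.001]
contact_force: [-0.1, -0.3, -1.5]
opening: 0.416
time: 14.98
eef_pos: [0.6227, 0.0058, 0.0108]
tcp_rot: [0.708, 0.706, -0.001, -0.001]
contact_force: [1.6, 0.4, -1.9]
opening: 0.414
```

```bash
python3 -m crank '0 0 8 0 0 0;0 0 8 0 0 0;0 0 3 0 0 0;0 0 0 0 0 0'; python3 -m crank '0 0 1.5 0 0 0;0 0 0 0 0 0';python3 -m crank '0 0 1.5 0 0 0;0 0 0 0 0 0'
```

```text
time: 15.48
eef_pos: [0.6233, 0.0058, -0.0075]
tcp_rot: [0.708, 0.706, -0.0, -0.0]
contact_force: [-0.1, -0.0, -1.9]
opening: 0.417
time: 15.72
eef_pos: [0.6238, 0.0057, -0.0084]
tcp_rot: [0.708, 0.706, 0.0, 0.0]
contact_force: [-0.1, -0.7, -2.4]
opening: 0.415
time: 15.98
eef_pos: [0.6236, 0.0057, -0.0101]
tcp_rot: [0.708, 0.706, -0.0, -0.0]
contact_force: [-0.7, 0.5, -1.3]
opening: 0.413
```

```bash
python3 -m crank '0 0 1 0 0 0;0 0 0 0 0 0'; python3 -m crank '0 0 0 0 0 0;0 0 0 0 0 0;0 0 0 0 0 0' 0.2; python3 -m crank '0 0 -20 0 0 0;0 0 -40 0 0 0;0 0 -50 0 0 0; 0 0 0 0 0 0'
python3 - <<'E'
from h import *
im=optics.read_camera("wrist");cv2.imwrite("pics/w11.png",im[:,:,::-1])
im=optics.read_camera("side");crop(im,268,140,45,7,"pics/c11.png")
E
```

```text
time: 16.23
eef_pos: [0.6238, 0.0057, -0.0108]
tcp_rot: [0.708, 0.706, 0.0, 0.0]
contact_force: [0.1, 0.5, -0.9]
opening: 0.412
time: 16.6
eef_pos: [0.624, 0.0057, -0.0107]
tcp_rot: [0.708, 0.706, 0.0, 0.0]
contact_force: [-0.3, -0.2, 0.2]
opening: 0.605
time: 17.1
eef_pos: [0.6282, 0.0051, 0.1068]
tcp_rot: [0.708, 0.707, 0.004, 0.005]
contact_force: [-0.3, 0.0, 0.1]
opening: 0.601
```

View pics/w11.png

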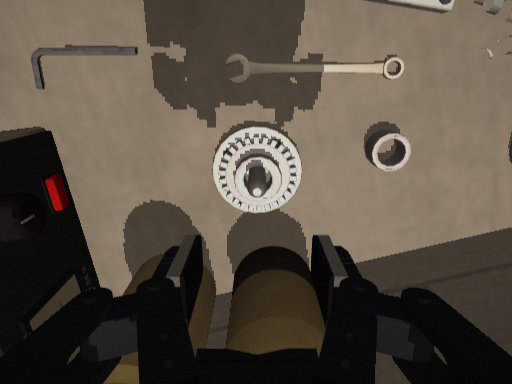

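View pics/c11.png

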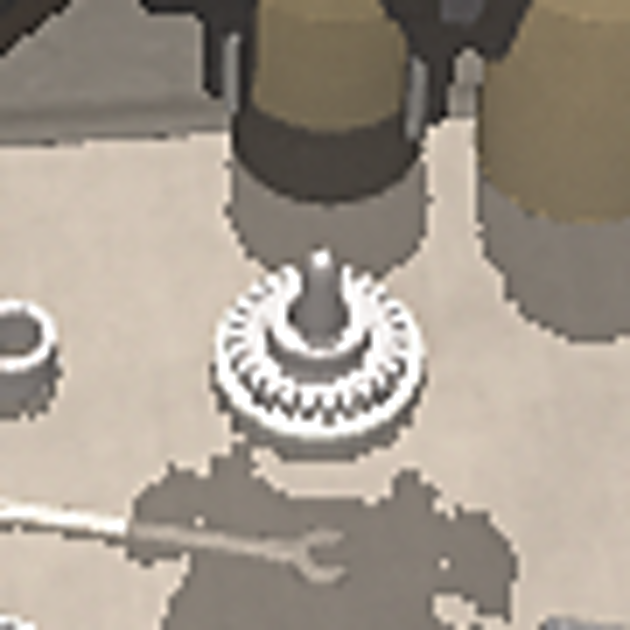

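The gear sits flat and centred on the round stand: (257,172) in the wrist view, post through the bore. The sleeve is next, at (391,151).

Run:
```python
from h import *
s=readout.get_state();C=cam("wrist",s); im=cv2.imread("pics/w11.png")[:,:,::-1]
# note pose at picture time ~ now
for v in (120,150):
  a,b,c=find(im,C,(.607,.1145),.02,v); print("sl",a,b[1])
a,b,c=find(im,C,(.607,.1145),.02,120); go(a[0],a[1],.06,s)
```

```text
sl [0.6026 0.1146 0.0183] (0.03071846067905426, 0.030694354325532913)
sl [0.6007 0.1128 0.0157] (0.03006790019571781, 0.029543012380599976)
rest in tool mm [109.  -22.2  40.9] yaw 89.9
```

```bash
python3 -m crank '54 -10 0 0 0 0;54 -10 30 0 0 0;0 0 30 0 0 0;0 0 0 0 0 0;0 0 0 0 0 0'
python3 - <<'E'
from h import *
s=readout.get_state();C=cam("wrist",s);im=optics.read_camera("wrist");cv2.imwrite("pics/w12.png",im[100:340,130:380,::-1].repeat(2,0).repeat(2,1))
for v in (100,150):
  a,b,c=find(im,C,(.604,.1145),.02,v); print("sl",a,b[0],b[1])
go(b[0][0],b[0][1],-.027,s)
E
```

```text
time: 17.82
eef_pos: [0.6041, 0.1132, 0.0392]
tcp_rot: [0.708, 0.706, -0.0, -0.0]
contact_force: [-0.2, 0.3, 0.2]
opening: 0.602
sl [0.6066 0.1133 0.016 ] (0.6065508127212524, 0.11341561377048492) (0.031248636543750763, 0.030913759022951126)
sl [0.6067 0.1133 0.0157] (0.606840193271637, 0.11313597112894058) (0.030414415523409843, 0.03057350218296051)
rest in tool mm [-0.   2.7 66.2] yaw 89.86
```

View pics/w12.png

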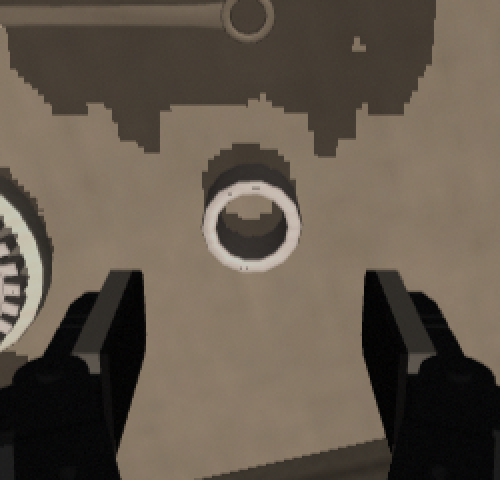

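```bash
python3 -m crank '0 2.5 25 0 0 0;0 0 20 0 0 0;0 0 10 0 0 0;0 0 7 0 0 0;0 0 0 0 0 0'; python3 -m crank '0 0 3 0 0 0;0 0 0 0 0 0'; python3 -m crank '0 0 0 0 0 0;0 0 0 0 0 0; 0 0 0 0 0 0; 0 0 0 0 0 0' -1 60;  python3 - <<'E'
from h import *
s=readout.get_state();im=optics.read_camera("wrist");cv2.imwrite("pics/w13.png",im[100:340,130:380,::-1].repeat(2,0).repeat(2,1))
E
```

```text
time: 18.5
eef_pos: [0.6062, 0.1136, -0.0233]
tcp_rot: [0.708, 0.706, -0.0, -0.0]
contact_force: [-0.2, 0.3, 0.2]
opening: 0.601
time: 18.75
eef_pos: [0.6066, 0.1137, -0.0257]
tcp_rot: [0.708, 0.706, 0.0, 0.0]
contact_force: [0.1, -0.1, 0.4]
opening: 0.6
time: 19.25
eef_pos: [0.607, 0.1137, -0.0253]
tcp_rot: [0.708, 0.706, 0.0, 0.0]
contact_force: [-0.1, 0.2, 4.2]
opening: 0.34
```

View pics/w13.png

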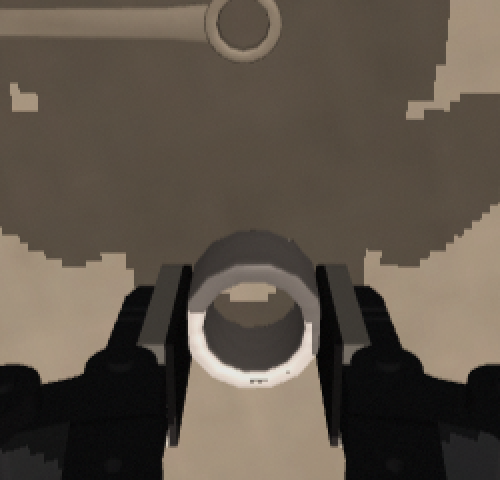

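```bash
python3 -m crank '0 0 -25 0 0 0;0 0 -35 0 0 0; 0 0 -28 0 0 0;0 0 0 0 0 0'; python3 -m crank '-45 8 0 0 0 0;-45 8 0 0 0 0;-18 2 0 0 0 0;0 0 0 0 0 0;0 0 0 0 0 0'
python3 - <<'E'
from h import *
s=readout.get_state();go(.6245,.0056,.0067,s);C=cam("wrist",s)
im=optics.read_camera("wrist");crop(im,257,252,60,7,"pics/c14.png")
c=s["eef_pos"];z0=c[2]+.0253
for y in (-.002,0,.002):
  f=lambda r,a,z: np.round(proj(C,[c[0]+y+r*np.cos(a),c[1]+r*np.sin(a),z0+z]),1)
  print(y,"outer",f(.016,np.pi,.02),f(.016,0,.02),"bore",f(.011,np.pi,.02),f(.011,0,.02))
E
```

```text
time: 19.8
eef_pos: [0.6079, 0.1137, 0.064]
tcp_rot: [0.708, 0.706, 0.002, 0.002]
contact_force: [0.2, -0.3, -1.1]
opening: 0.337
time: 20.42
eef_pos: [0.6233, 0.0068, 0.061]
tcp_rot: [0.708, 0.707, -0.0, -0.001]
contact_force: [0.1, 0.4, -1.3]
opening: 0.342
rest in tool mm [-1.3  1.3 54.3] yaw 89.93
-0.002 outer [254.5 225.6] [254.8 290.2] bore [254.6 236.3] [254.7 280.6]
0 outer [254.6 229.9] [254.8 293.9] bore [254.6 240.5] [254.8 284.5]
0.002 outer [254.6 234.1] [254.8 297.7] bore [254.6 244.6] [254.8 288.3]
```

View pics/c14.png

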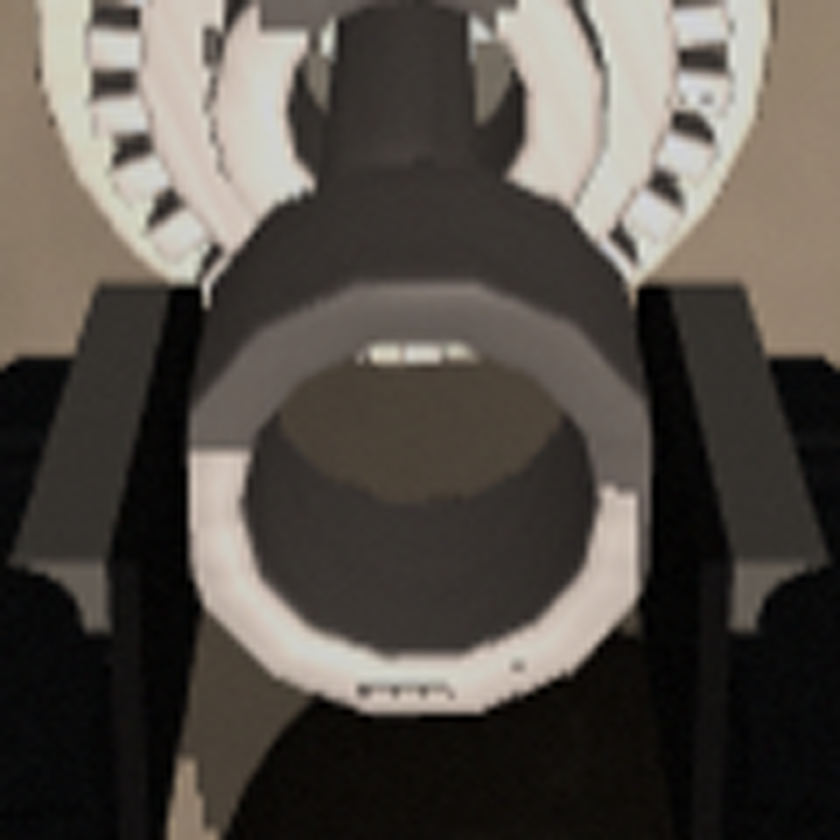

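```bash
python3 -m crank '-1.5 1 10 0 0 0;0 0 10 0 0 0;0 0 8 0 0 0;0 0 0 0 0 0'; python3 -m crank '0 0 8 0 0 0;0 0 8 0 0 0;0 0 0 0 0 0'; python3 -m crank '0 0 6 0 0 0;0 0 0 0 0 0'
```

```text
time: 20.98
eef_pos: [0.6241, 0.0044, 0.0325]
tcp_rot: [0.708, 0.707, -0.001, -0.001]
contact_force: [0.1, 0.5, -0.4]
opening: 0.34
time: 21.35
eef_pos: [0.6243, 0.0042, 0.0169]
tcp_rot: [0.708, 0.706, -0.001, -0.001]
contact_force: [0.4, -0.4, -1.0]
opening: 0.338
time: 21.6
eef_pos: [0.6247, 0.0042, 0.0114]
tcp_rot: [0.708, 0.706, -0.0, -0.0]
contact_force: [0.5, -0.4, -1.1]
opening: 0.338
```

```bash
python3 -m crank '0 0 2.5 0 0 0;0 0 0 0 0 0';python3 -m crank '0 0 1.5 0 0 0;0 0 0 0 0 0';  python3 -m crank '0 0 0.7 0 0 0;0 0 0 0 0 0'
```

```text
time: 21.85
eef_pos: [0.6251, 0.0041, 0.0094]
tcp_rot: [0.708, 0.706, -0.0, -0.0]
contact_force: [-0.3, 0.1, -1.0]
opening: 0.339
time: 22.1
eef_pos: [0.6251, 0.0042, 0.0079]
tcp_rot: [0.708, 0.706, -0.0, -0.0]
contact_force: [0.1, -0.0, -1.8]
opening: 0.34
time: 22.35
eef_pos: [0.6251, 0.0041, 0.0073]
tcp_rot: [0.708, 0.706, -0.0, -0.0]
contact_force: [0.1, 0.4, -1.2]
opening: 0.338
```

```bash
python3 -m crank '0 0 0 0 0 0;0 0 0 0 0 0;0 0 0 0 0 0' 0.2; python3 -m crank '0 0 -20 0 0 0;0 0 -40 0 0 0;0 -10 -50 0 0 0; 0 0 0 0 0 0; 0 0 0 0 0 0'
python3 - <<'E'
from h import *
im=optics.read_camera("wrist");crop(im,256,190,70,5,"pics/c15.png")
im=optics.read_camera("side");crop(im,268,140,45,7,"pics/c15s.png")
E
```

```text
time: 22.72
eef_pos: [0.6253, 0.0041, 0.0075]
tcp_rot: [0.708, 0.706, 0.0, 0.0]
contact_force: [-0.1, 0.0, 0.2]
opening: 0.603
time: 23.35
eef_pos: [0.6154, 0.0042, 0.1184]
tcp_rot: [0.708, 0.706, 0.0, 0.001]
contact_force: [-0.1, 0.2, -0.7]
opening: 0.595
```

View pics/c15.png

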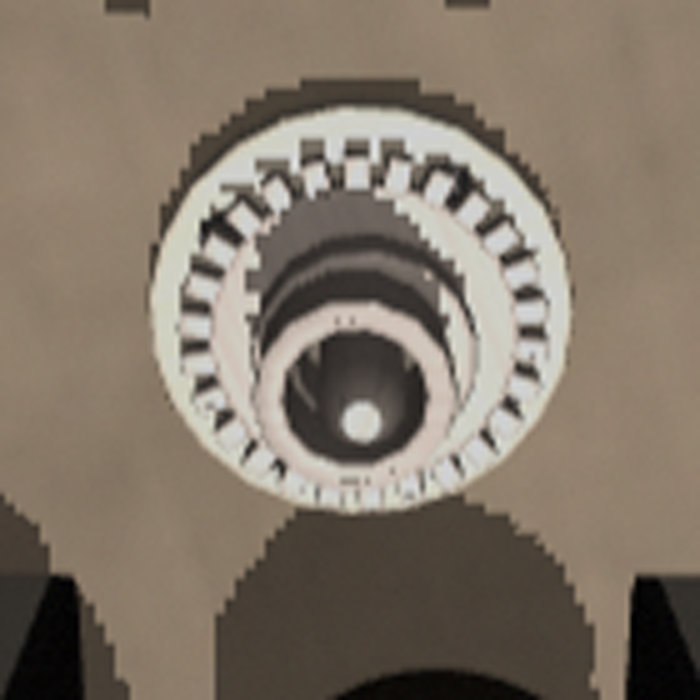

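View pics/c15s.png

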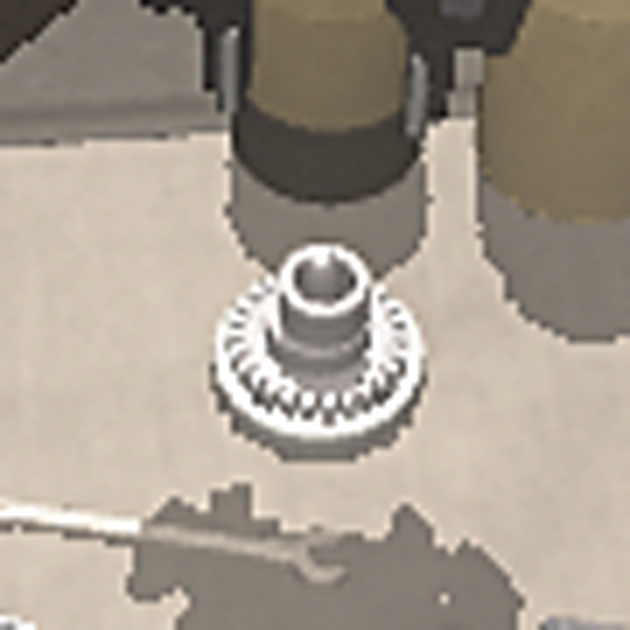

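The sleeve stands on the hub with the post through its bore. On to the bearing, seen at (345,190) in the top view.

```bash
python3 -m crank '-20 -55 0 0 0 0;-20 -55 0 0 0 0;-52 -12 0 0 0 0;-52 -12 0 0 0 0;-52 -12 0 0 0 0' 0.6; python3 -m crank '-54 -12 30 0 0 0;0 0 20 0 0 0;0 0 20 0 0 0;0 0 0 0 0 0;0 0 0 0 0 0';  python3 - <<'E'
from h import *
s=readout.get_state();C=cam("wrist",s);im=optics.read_camera("wrist");cv2.imwrite("pics/w16.png",im[60:340,130:380,::-1].repeat(2,0).repeat(2,1))
for v in (110,150):
  a,b,c=find(im,C,(.4534,-.250),.014,v); print("be",a,b[0],b[1])
go(b[0][0],b[0][1],-.030,s)
E
```

```text
time: 24.08
eef_pos: [0.4674, -0.1925, 0.116]
tcp_rot: [0.708, 0.707, -0.0, -0.001]
contact_force: [-0.1, 0.1, 0.4]
opening: 0.8
time: 24.7
eef_pos: [0.4568, -0.245, 0.0475]
tcp_rot: [0.708, 0.707, -0.0, -0.0]
contact_force: [1.3, 0.6, 0.8]
opening: 0.803
be [ 0.4537 -0.2503  0.0254] (0.453453928232193, -0.2501398026943207) (0.04925939813256264, 0.0486246794462204)
be [ 0.4534 -0.2499  0.0247] (0.45341354608535767, -0.24975332617759705) (0.04814678803086281, 0.048762399703264236)
rest in tool mm [-4.7 -3.4 77.5] yaw 89.91
```

View pics/w16.png

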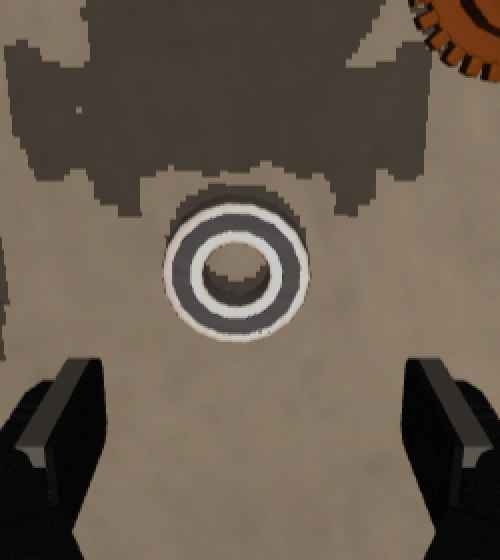

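```bash
python3 -m crank '-5 -3.5 25 0 0 0;0 0 25 0 0 0;0 0 12 0 0 0;0 0 8 0 0 0;0 0 0 0 0 0'; python3 -m crank '0 0 6 0 0 0;0 0 0 0 0 0'; python3 -c "
from h import *
go(.4534,-.2499,-.030)"
```

```text
time: 25.38
eef_pos: [0.4535, -0.2502, -0.0223]
tcp_rot: [0.708, 0.707, -0.0, 0.0]
contact_force: [0.5, 0.0, 0.1]
opening: 0.802
time: 25.62
eef_pos: [0.4533, -0.2502, -0.0285]
tcp_rot: [0.708, 0.706, -0.0, -0.0]
contact_force: [-0.3, -0.1, -0.1]
opening: 0.804
rest in tool mm [0.3 0.1 1.5] yaw 89.9
```

```bash
python3 -m crank '0 0 0 0 0 0;0 0 0 0 0 0; 0 0 0 0 0 0; 0 0 0 0 0 0' -1 60; python3 -m crank '0 0 -25 0 0 0;0 0 -40 0 0 0; 0 0 -50 0 0 0;0 0 0 0 0 0';  python3 - <<'E'
from h import *
s=readout.get_state();im=optics.read_camera("wrist");cv2.imwrite("pics/w17.png",im[100:340,130:380,::-1].repeat(2,0).repeat(2,1))
E
```

```text
time: 26.12
eef_pos: [0.4539, -0.2507, -0.0275]
tcp_rot: [0.708, 0.706, 0.0, 0.001]
contact_force: [-0.3, 1.0, 6.2]
opening: 0.545
time: 26.62
eef_pos: [0.456, -0.2524, 0.0909]
tcp_rot: [0.708, 0.706, 0.0, 0.005]
contact_force: [0.2, -0.1, -1.0]
opening: 0.546
```

View pics/w17.png

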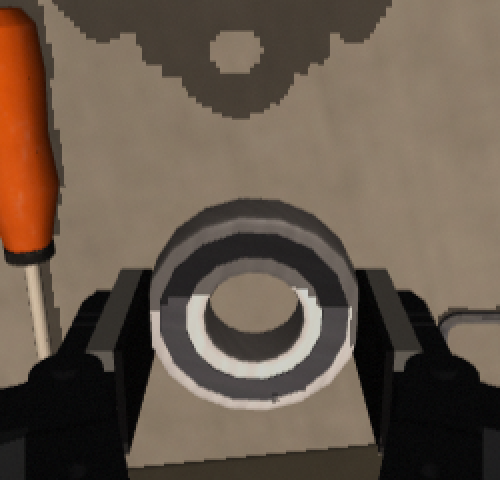

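```bash
python3 -m crank '54 13 0 0 0 0;54 13 0 0 0 0;54 13 0 0 0 0;54 13 0 0 0 0;20 55 0 0 0 0'; python3 -m crank '20 40 0 0 0 0;0 10 0 0 0 0; 0 0 0 0 0 0; 0 0 0 0 0 0; 0 0 0 0 0 0'
python3 - <<'E'
from h import *
s=readout.get_state();go(.6245,.0056,.0245,s);C=cam("wrist",s)
im=optics.read_camera("wrist");crop(im,257,230,80,6,"pics/c18.png")
c=s["eef_pos"];z0=c[2]+.0275
for y in (-.002,0,.002):
  f=lambda r,a,z: np.round(proj(C,[c[0]+y+r*np.cos(a),c[1]+r*np.sin(a),z0+z]),1)
  print(y,"outer",f(.025,np.pi,.014),f(.025,0,.014),"bore",f(.011,np.pi,.014),f(.011,0,.014))
print("crop scale 6 origin 177,150")
E
```

```text
time: 27.3
eef_pos: [0.5558, -0.0106, 0.0819]
tcp_rot: [0.707, 0.707, -0.003, -0.004]
contact_force: [0.0, -0.9, -1.0]
opening: 0.549
time: 27.92
eef_pos: [0.6096, 0.005, 0.0862]
tcp_rot: [0.708, 0.706, -0.0, -0.0]
contact_force: [-1.0, 0.1, -1.1]
opening: 0.542
rest in tool mm [ 0.7 14.9 61.7] yaw 89.84
-0.002 outer [254.3 202.8] [254.9 301.8] bore [254.5 232.6] [254.8 276. ]
0 outer [254.3 207.2] [254.9 305.4] bore [254.5 236.7] [254.8 279.8]
0.002 outer [254.4 211.5] [254.9 308.9] bore [254.5 240.7] [254.8 283.5]
crop scale 6 origin 177,150
```

View pics/c18.png

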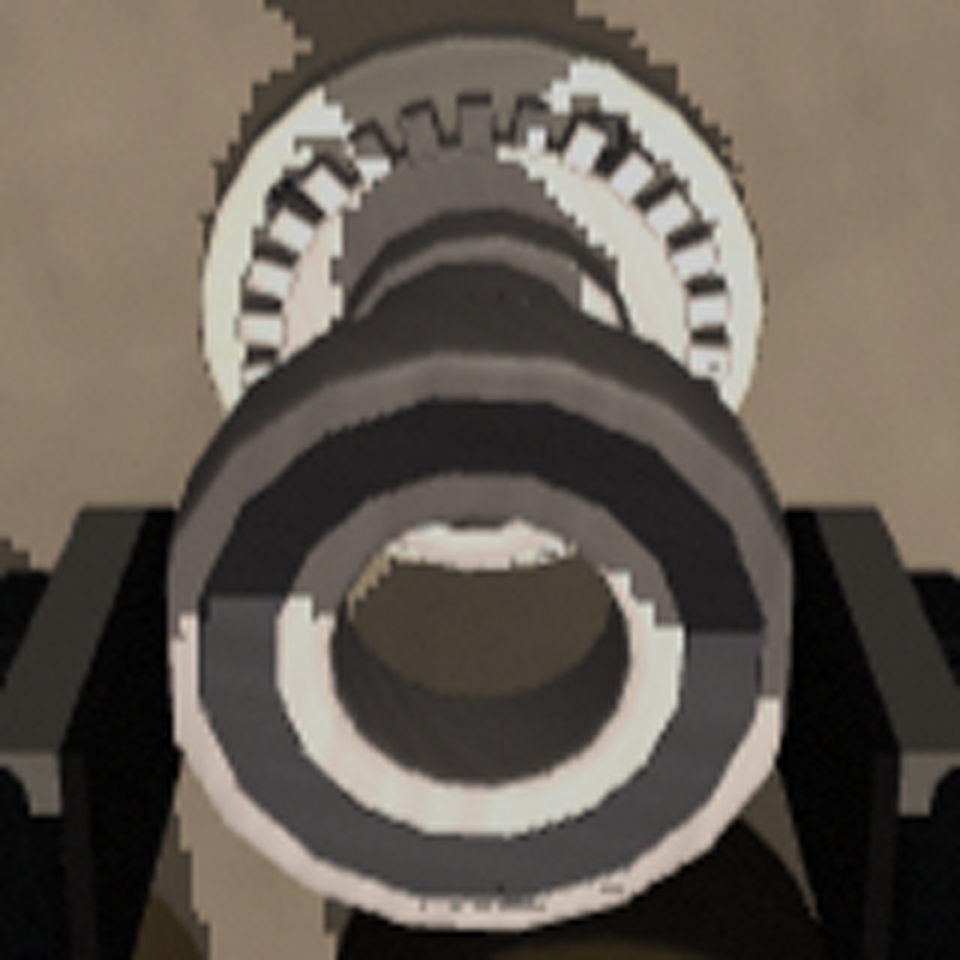

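```bash
python3 -m crank '0.5 7 0 0 0 0;0 7.5 0 0 0 0;0 0 15 0 0 0;0 0 15 0 0 0;0 0 0 0 0 0'; python3 -m crank '0 0 8 0 0 0;0 0 8 0 0 0;0 0 0 0 0 0';python3 -m crank '0 0 6 0 0 0;0 0 4 0 0 0;0 0 0 0 0 0'; python3 -c "
from h import *
go(.6242,.0055,.0245)"
```

```text
time: 28.6
eef_pos: [0.6229, 0.0064, 0.0533]
tcp_rot: [0.708, 0.706, -0.002, -0.002]
contact_force: [0.3, 0.1, -1.9]
opening: 0.547
time: 28.98
eef_pos: [0.6246, 0.0061, 0.0396]
tcp_rot: [0.708, 0.706, -0.001, -0.001]
contact_force: [-0.8, 0.4, -1.9]
opening: 0.545
time: 29.35
eef_pos: [0.6249, 0.0061, 0.03]
tcp_rot: [0.708, 0.706, -0.0, -0.0]
contact_force: [0.4, -0.1, -1.6]
opening: 0.544
rest in tool mm [-0.6 -0.7  5.5] yaw 89.9
```

```bash
python3 -m crank '-0.5 -0.5 3 0 0 0;0 0 0 0 0 0';python3 -m crank '0 0 1.5 0 0 0;0 0 0 0 0 0'; python3 -m crank '0 0 0.8 0 0 0;0 0 0 0 0 0'
```

```text
time: 29.6
eef_pos: [0.6246, 0.0055, 0.0273]
tcp_rot: [0.708, 0.706, -0.0, -0.0]
contact_force: [0.1, -0.3, -1.2]
opening: 0.543
time: 29.85
eef_pos: [0.6247, 0.0055, 0.0259]
tcp_rot: [0.708, 0.706, -0.0, -0.0]
contact_force: [0.6, 0.8, -1.5]
opening: 0.546
time: 30.1
eef_pos: [0.6247, 0.0055, 0.0252]
tcp_rot: [0.708, 0.706, -0.0, -0.0]
contact_force: [-0.3, 0.1, -1.1]
opening: 0.548
```

```bash
python3 -m crank '0 0 0 0 0 0;0 0 0 0 0 0;0 0 0 0 0 0' 0.4; python3 -m crank '0 0 -20 0 0 0;0 0 -40 0 0 0;0 -10 -40 0 0 0; 0 0 0 0 0 0; 0 0 0 0 0 0'
python3 - <<'E'
from h import *
im=optics.read_camera("wrist");crop(im,256,200,70,5,"pics/c19.png")
im=optics.read_camera("side");crop(im,268,140,45,7,"pics/c19s.png")
E
```

```text
time: 30.48
eef_pos: [0.625, 0.0055, 0.0255]
tcp_rot: [0.708, 0.706, 0.0, 0.0]
contact_force: [0.3, -0.5, -0.0]
opening: 0.699
time: 31.1
eef_pos: [0.6148, 0.0056, 0.1259]
tcp_rot: [0.708, 0.706, 0.0, 0.0]
contact_force: [0.1, -0.0, -0.7]
opening: 0.695
```

View pics/c19.png

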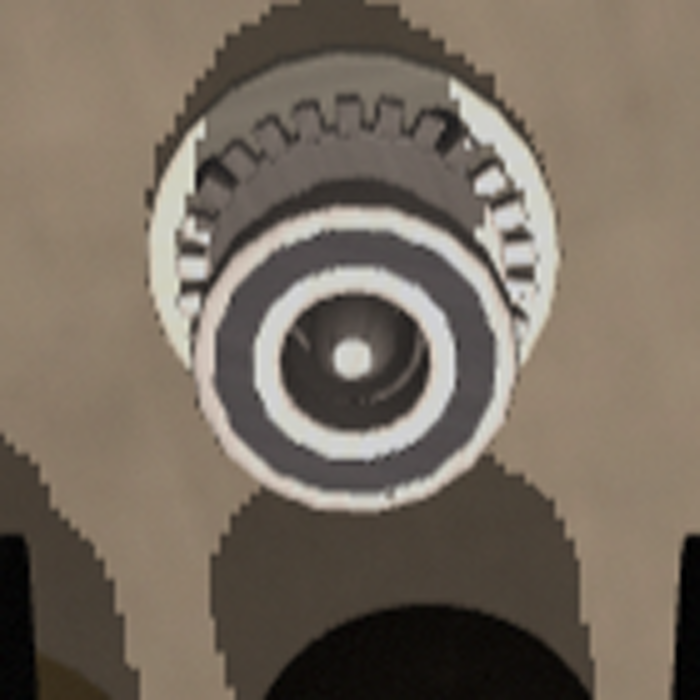

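View pics/c19s.png

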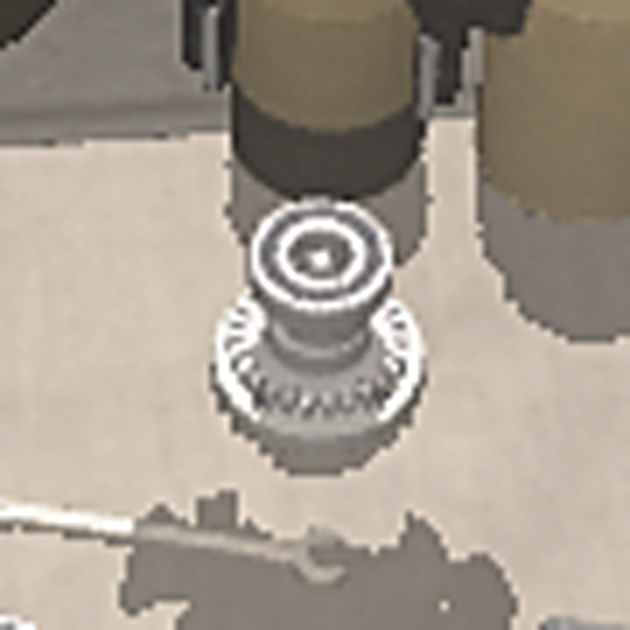

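The round stand's stack is complete and level. Next is the pulley. I'll look at how close the bowl is first.

```bash
python3 -m crank '60 -2 0 0 0 0;60 -2 0 0 0 0;60 -2 0 0 0 0;60 -2 0 0 0 0;5 0 20 0 0 0' 0.8; python3 -m crank '0 0 20 0 0 0;0 0 0 0 0 0;0 0 0 0 0 0';  python3 - <<'E'
from h import *
s=readout.get_state();C=cam("wrist",s);im=optics.read_camera("wrist");cv2.imwrite("pics/w20.png",im[:,:,::-1])
for v in (110,150):
  a,b,c=find(im,C,(.6053,.250),.02,v); print("pu",a,b[0],b[1])
go(b[0][0],b[0][1],-.030,s)
E
```

```text
time: 31.82
eef_pos: [0.6072, 0.2546, 0.1053]
tcp_rot: [0.706, 0.708, 0.001, 0.0]
contact_force: [0.8, 0.3, -0.4]
opening: 0.902
time: 32.2
eef_pos: [0.6074, 0.249, 0.0848]
tcp_rot: [0.708, 0.706, -0.0, -0.0]
contact_force: [0.5, -0.1, 0.8]
opening: 0.901
pu [0.6049 0.2488 0.0279] (0.6050826907157898, 0.2487594485282898) (0.05485115945339203, 0.05497235804796219)
pu [0.605  0.2487 0.0275] (0.6049818992614746, 0.24909426271915436) (0.05404867231845856, 0.05391143634915352)
rest in tool mm [  0.1  -2.3 114.8] yaw 89.78
```

View pics/w20.png

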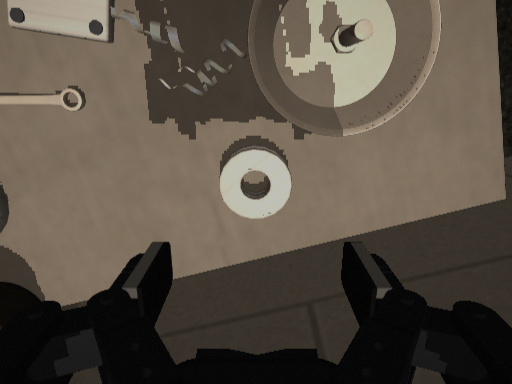

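The pulley is at (255,184). The bowl rim comes nearest at (310,130), low enough to pass under the hand and clear of the fingers. Going down.

```bash
python3 -m crank '0 -2 35 0 0 0;0 0 30 0 0 0;0 0 25 0 0 0;0 0 10 0 0 0;0 0 0 0 0 0'; python3 -m crank '0 0 7 0 0 0;0 0 6 0 0 0;0 0 0 0 0 0'; python3 -c "
from h import *
go(.605,.249,-.029)"
```

```text
time: 32.88
eef_pos: [0.6055, 0.2501, -0.0146]
tcp_rot: [0.708, 0.706, -0.0, 0.0]
contact_force: [-0.6, 0.5, -0.1]
opening: 0.899
time: 33.25
eef_pos: [0.6048, 0.2505, -0.0281]
tcp_rot: [0.708, 0.706, -0.0, -0.0]
contact_force: [0.7, -0.3, -0.7]
opening: 0.899
rest in tool mm [-1.5  0.2  0.9] yaw 89.9
```

```bash
python3 -m crank '0 0 0 0 0 0;0 0 0 0 0 0; 0 0 0 0 0 0; 0 0 0 0 0 0' -1 60; python3 -m crank '0 0 -25 0 0 0;0 0 -45 0 0 0; 0 0 -45 0 0 0;-20 0 0 0 0 0'; python3 -m crank '-50 -10 0 0 0 0;-50 -20 0 0 0 0;-10 -20 0 0 0 0;0 0 0 0 0 0;0 0 0 0 0 0';  python3 - <<'E'
from h import *
s=readout.get_state();C=cam("wrist",s);im=optics.read_camera("wrist");cv2.imwrite("pics/w21.png",im[:,:,::-1])
for v in (110,135):
  a,b,c=find(im,C,(.465,.120),.012,v); print("ss",a,b)
print(proj(C,(.4652,.12,.048)),s["eef_pos"])
E
```

```text
time: 33.75
eef_pos: [0.6061, 0.2508, -0.0266]
tcp_rot: [0.708, 0.706, 0.001, 0.001]
contact_force: [-0.6, -0.1, 5.5]
opening: 0.632
time: 34.25
eef_pos: [0.6079, 0.2318, 0.0916]
tcp_rot: [0.707, 0.707, 0.004, 0.002]
contact_force: [0.9, -0.3, -2.0]
opening: 0.625
time: 34.88
eef_pos: [0.5547, 0.1206, 0.0861]
tcp_rot: [0.708, 0.706, -0.0, -0.0]
contact_force: [0.8, 0.2, -1.1]
opening: 0.627
ss [0.4736 0.1272 0.0246] ((0.472036212682724, 0.1274775117635727), (0.04890233650803566, 0.010142600163817406), 80.1496353149414)
ss [0.4538 0.1679 0.0046] ((0.45381784439086914, 0.16896462440490723), (0.00686967046931386, 0.0077507211826741695), 89.85195922851562)
[253.5847  60.1803] [0.5547 0.1206 0.0861]
```

View pics/w21.png

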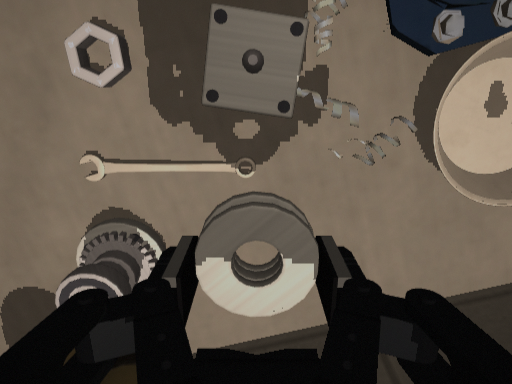

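The square stand is in the hand's shadow. Its holes are at (221,15), (298,28), (284,106) and (212,96), with the post tip at (253,60).

Run:
```python
from h import *
s=readout.get_state();C=cam("wrist",s)
im=cv2.imread("pics/w21.png")[:,:,::-1]
print(np.mean([ray(C,*p,.012) for p in [(221,15),(298,28),(284,106),(212,96)]],axis=0), ray(C,253.3,60,.048))
crop(im,257,255,65,6,"pics/c21.png")
c=s["eef_pos"];z0=c[2]+.0266
for y in (-.002,0,.002):
  f=lambda r,a,z: np.round(proj(C,[c[0]+y+r*np.cos(a),c[1]+r*np.sin(a),z0+z]),1)
  print(y,"outer",f(.028,np.pi,.02),f(.028,0,.02),"bore",f(.011,np.pi,.02),f(.011,0,.02))
```

```text
[0.465  0.1201 0.012 ] [0.4655 0.1201 0.048 ]
-0.002 outer [254.3 200.3] [254.8 314.2] bore [254.5 237.7] [254.7 282.4]
0 outer [254.3 204.9] [254.8 317.9] bore [254.5 242. ] [254.7 286.2]
0.002 outer [254.4 209.4] [254.8 321.5] bore [254.5 246.1] [254.7 290.1]
```

View pics/c21.png

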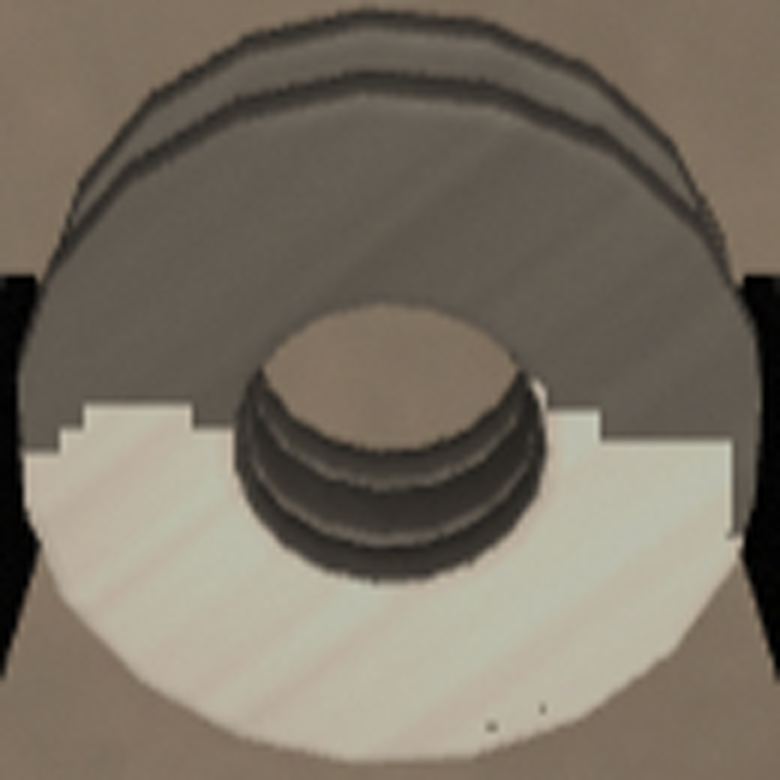

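```bash
python3 -m crank '-1 -30 5 0 0 0;0 -30 10 0 0 0;0 -29.5 10 0 0 0;0 0 0 0 0 0;0 0 0 0 0 0';  python3 - <<'E'
from h import *
s=readout.get_state();C=cam("wrist",s);im=optics.read_camera("wrist");cv2.imwrite("pics/w22.png",im[:,:,::-1]); go(.4652,.119,-.0146,s)
E
```

```text
time: 35.55
eef_pos: [0.467, 0.1202, 0.0629]
tcp_rot: [0.707, 0.707, 0.001, 0.001]
contact_force: [0.7, -0.3, -0.4]
opening: 0.627
rest in tool mm [-1.2 -2.  77.5] yaw 89.94
```

View pics/w22.png

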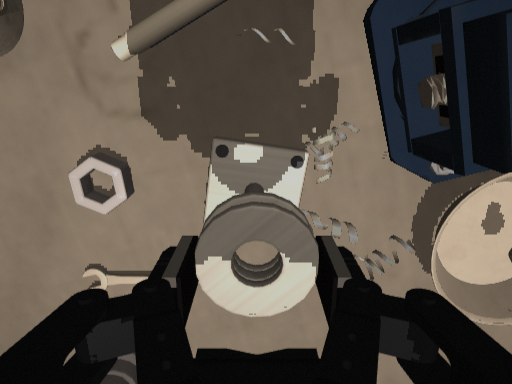

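```bash
python3 -m crank '-1 -2 12 0 0 0;0 0 12 0 0 0;0 0 0 0 0 0'; python3 -m crank '0 0 10 0 0 0;0 0 10 0 0 0;0 0 10 0 0 0;0 0 0 0 0 0';  python3 -m crank '0 0 10 0 0 0;0 0 6 0 0 0;0 0 0 0 0 0'; python3 -c "
from h import *
go(.4652,.119,-.0146)"
```

```text
time: 35.98
eef_pos: [0.4621, 0.1186, 0.0364]
tcp_rot: [0.708, 0.706, -0.001, -0.001]
contact_force: [-0.0, 0.6, -1.2]
opening: 0.633
time: 36.48
eef_pos: [0.4624, 0.1187, 0.007]
tcp_rot: [0.708, 0.706, -0.001, -0.001]
contact_force: [-0.6, -0.9, -2.2]
opening: 0.629
time: 36.85
eef_pos: [0.4629, 0.1188, -0.0085]
tcp_rot: [0.708, 0.706, -0.001, -0.0]
contact_force: [-0.3, 0.2, -1.7]
opening: 0.624
rest in tool mm [0.2 2.3 6.1] yaw 89.9
```

```bash
python3 -m crank '0 2 3 0 0 0;0 0 0 0 0 0';python3 -m crank '0 0 1.5 0 0 0;0 0 0 0 0 0'; python3 -m crank '0 0 1 0 0 0;0 0 0 0 0 0'
```

```text
time: 37.1
eef_pos: [0.4657, 0.1188, -0.0108]
tcp_rot: [0.708, 0.706, 0.0, 0.0]
contact_force: [-0.4, -0.1, -1.5]
opening: 0.631
time: 37.35
eef_pos: [0.4654, 0.1188, -0.0123]
tcp_rot: [0.708, 0.706, -0.0, -0.0]
contact_force: [-1.0, -0.7, -1.8]
opening: 0.627
time: 37.6
eef_pos: [0.4654, 0.1188, -0.0134]
tcp_rot: [0.708, 0.706, -0.0, -0.0]
contact_force: [-0.2, -0.9, -2.8]
opening: 0.626
```

```bash
python3 -m crank '0 0 0.7 0 0 0;0 0 0 0 0 0'; python3 -m crank '0 0 0 0 0 0;0 0 0 0 0 0;0 0 0 0 0 0' 0.5; python3 -m crank '0 0 -20 0 0 0;0 0 -40 0 0 0;0 0 -40 0 0 0; 0 0 0 0 0 0; 0 0 0 0 0 0'
python3 - <<'E'
from h import *
s=readout.get_state();C=cam("wrist",s)
im=optics.read_camera("wrist");cv2.imwrite("pics/w23.png",im[:,:,::-1])
a,b,c=find(im,C,(.460,.010),.016,135); print("nut",a,b)
ap=cv2.approxPolyDP(cv2.convexHull(c),3,True)[:,0].astype(float)
w=np.array([ray(C,*p,.016)[:2] for p in ap]); print(w)
d=np.roll(w,-1,0)-w; print(np.degrees(np.arctan2(d[:,1],d[:,0]))%60)
E
```

```text
time: 37.85
eef_pos: [0.4654, 0.1188, -0.014]
tcp_rot: [0.708, 0.706, -0.0, -0.0]
contact_force: [0.1, 0.2, -1.4]
opening: 0.628
time: 38.22
eef_pos: [0.4657, 0.1188, -0.0137]
tcp_rot: [0.708, 0.706, 0.0, 0.0]
contact_force: [-0.6, -0.6, -0.2]
opening: 0.749
time: 38.85
eef_pos: [0.465, 0.1188, 0.0855]
tcp_rot: [0.708, 0.706, -0.0, -0.0]
contact_force: [-0.3, 0.1, -0.7]
opening: 0.754
nut [0.4601 0.0093 0.0211] ((0.46004626154899597, 0.009208360686898232), (0.03738768771290779, 0.04163924977183342), 35.40101623535156)
[[ 0.4393  0.0066]
 [ 0.447   0.0253]
 [ 0.4686  0.0283]
 [ 0.481   0.0119]
 [ 0.4726 -0.0073]
 [ 0.4508 -0.0095]]
[7.4282 7.9138 7.2303 6.4867 5.5786 5.7771]
```

View pics/w23.png

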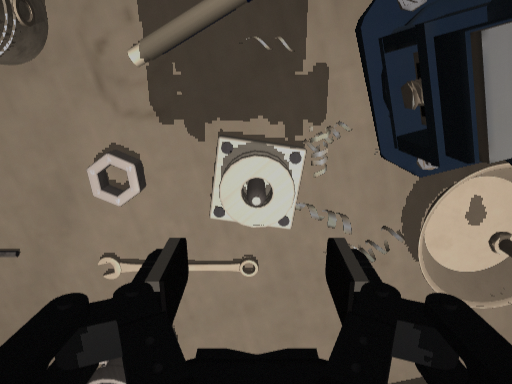

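The pulley sits flat on the square stand with the post centred in its bore, at (257,190). The nut at (116,180) has its side flats 6.7° off world x, so I'll turn the jaw by that and approach.

```bash
python3 -m crank '-55 -3 0 0 0 0;-55 -2 20 0 0 0;0 0 20 0 0 -0.116;0 0 0 0 0 0;0 0 0 0 0 0' 0.3;  python3 - <<'E'
from h import *
s=readout.get_state();C=cam("wrist",s)
im=optics.read_camera("wrist");cv2.imwrite("pics/w24.png",im[60:340,130:380,::-1].repeat(2,0).repeat(2,1))
a,b,c=find(im,C,(.460,.009),.016,135); print("nut",a,b)
go(a[0],a[1],-.028,s)
E
```

```text
time: 39.52
eef_pos: [0.4599, 0.0093, 0.0457]
tcp_rot: [0.666, 0.746, -0.0, -0.001]
contact_force: [0.3, 0.0, -0.7]
opening: 0.65
nut [0.4603 0.0098 0.0211] ((0.4600565433502197, 0.00989635568112135), (0.041496504098176956, 0.036962248384952545), 4.998478412628174)
rest in tool mm [ 0.5  0.5 73.7] yaw 96.49
```

View pics/w24.png

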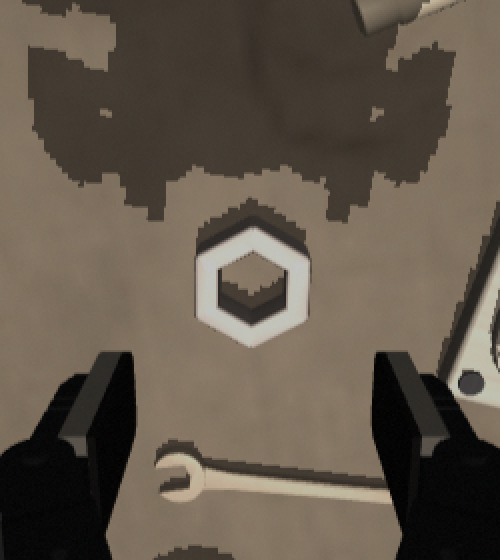

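```bash
python3 -m crank '0.5 0.5 25 0 0 0;0 0 25 0 0 0;0 0 12 0 0 0;0 0 6 0 0 0;0 0 0 0 0 0'; python3 -m crank '0 0 3.5 0 0 0;0 0 0 0 0 0'; python3 -m crank '0 0 0 0 0 0;0 0 0 0 0 0; 0 0 0 0 0 0; 0 0 0 0 0 0' -1 60; python3 -m crank '0 0 -25 0 0 0;0 0 -40 0 0 0; 0 0 -35 0 0 0;0 0 0 0 0 0'
```

```text
time: 40.2
eef_pos: [0.461, 0.0095, -0.0217]
tcp_rot: [0.666, 0.746, 0.0, 0.0]
contact_force: [-0.3, -0.7, -0.3]
opening: 0.648
time: 40.45
eef_pos: [0.4609, 0.0093, -0.0252]
tcp_rot: [0.666, 0.746, 0.0, 0.0]
contact_force: [-0.4, -0.2, -0.5]
opening: 0.651
time: 40.95
eef_pos: [0.4613, 0.0092, -0.0248]
tcp_rot: [0.666, 0.746, 0.0, 0.0]
contact_force: [-0.5, -0.1, 5.4]
opening: 0.424
time: 41.45
eef_pos: [0.4629, 0.0089, 0.0771]
tcp_rot: [0.666, 0.746, 0.002, 0.003]
contact_force: [0.6, 0.7, -1.2]
opening: 0.423
```

```bash
python3 -c "
from h import *
go(.4656,.119,.060)"
```

```text
rest in tool mm [109.1  15.1  17. ] yaw 96.55
```

```bash
python3 -m crank '45 6 0 0 0 0;45 6 0 0 0 0;19 3 0 0 0 0;0 0 0 0 0 0;0 0 0 0 0 0'
python3 - <<'E'
from h import *
s=readout.get_state();C=cam("wrist",s);go(.4656,.119,.0072,s)
im=optics.read_camera("wrist");crop(im,256,235,75,6,"pics/c25.png")
c=s["eef_pos"];z0=c[2]+.0248
print("centre of nut top if centred",proj(C,[c[0],c[1],z0+.016]), proj(C,[c[0]-.002,c[1],z0+.016]),"post tip",proj(C,(.4653,.1201,.048)),"origin 181,160 x6")
E
```

```text
time: 42.08
eef_pos: [0.4623, 0.1188, 0.0733]
tcp_rot: [0.666, 0.746, -0.001, -0.001]
contact_force: [0.3, 0.1, -1.4]
opening: 0.419
rest in tool mm [-0.2  3.4 66.1] yaw 96.54
centre of nut top if centred [254.5465 257.6095] [255.0369 253.7121] post tip [256.4869 210.9173] origin 181,160 x6
```

View pics/c25.png

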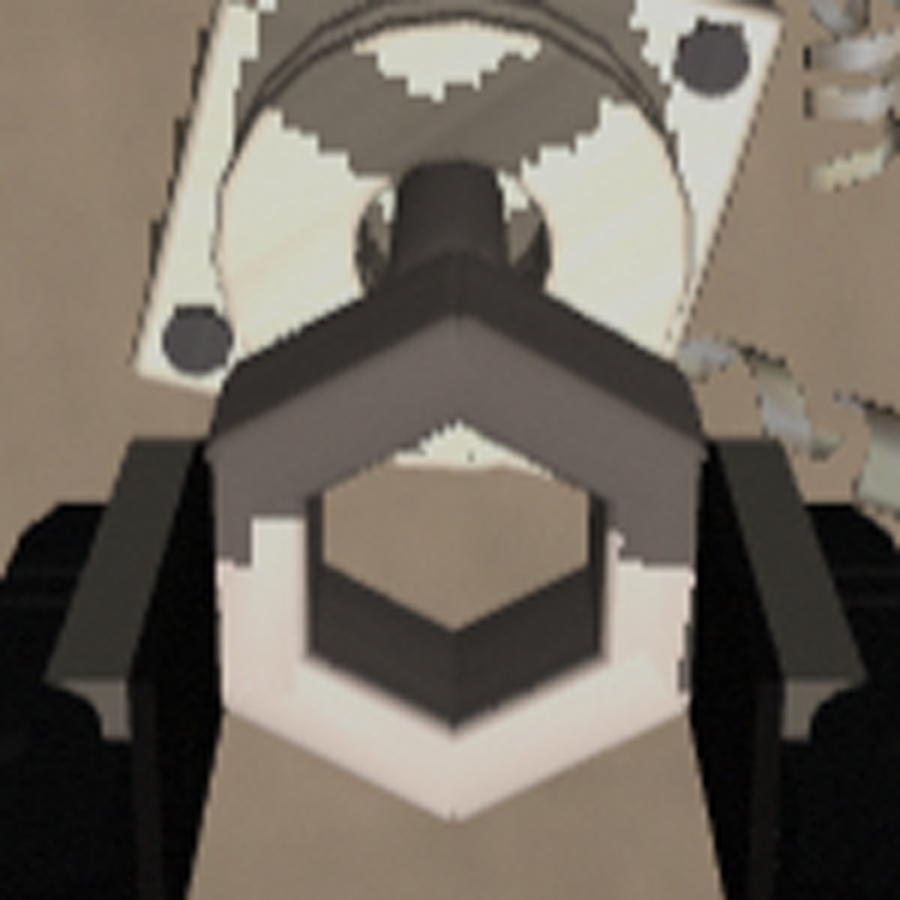

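```bash
python3 -m crank '0 3.5 15 0 0 0;0 0 12 0 0 0;0 0 0 0 0 0;0 0 0 0 0 0'; python3 -c "
from h import *
go(.4661,.119,.0072)"; python3 -m crank '0 0 8 0 0 0;0 0 8 0 0 0;0 0 0 0 0 0';  python3 -m crank '0 0 8 0 0 0;0 0 6 0 0 0;0 0 0 0 0 0'; python3 -c "
from h import *
go(.4661,.119,.0072)"
```

```text
time: 42.62
eef_pos: [0.4666, 0.1196, 0.0473]
tcp_rot: [0.666, 0.746, -0.0, -0.0]
contact_force: [0.6, 0.1, 0.1]
opening: 0.425
rest in tool mm [-0.6 -0.5 40.1] yaw 96.53
time: 43.0
eef_pos: [0.4658, 0.1198, 0.0305]
tcp_rot: [0.666, 0.746, -0.001, -0.001]
contact_force: [0.5, -0.3, -1.2]
opening: 0.425
time: 43.38
eef_pos: [0.466, 0.1197, 0.0167]
tcp_rot: [0.666, 0.746, -0.001, -0.001]
contact_force: [0.7, 0.6, -0.8]
opening: 0.421
rest in tool mm [-0.7  0.   9.5] yaw 96.54
```

```bash
python3 -m crank '-0.5 0 4 0 0 0;0 0 0 0 0 0';python3 -m crank '0 0 2.5 0 0 0;0 0 0 0 0 0'; python3 -m crank '0 0 1.3 0 0 0;0 0 0 0 0 0';python3 -m crank '0 0 0.8 0 0 0;0 0 0 0 0 0'
```

```text
time: 43.62
eef_pos: [0.4665, 0.1192, 0.0133]
tcp_rot: [0.666, 0.746, -0.0, -0.0]
contact_force: [-1.0, -0.2, -0.5]
opening: 0.425
time: 43.88
eef_pos: [0.4666, 0.1193, 0.0109]
tcp_rot: [0.666, 0.746, -0.0, -0.0]
contact_force: [-0.0, -1.2, -0.5]
opening: 0.422
time: 44.12
eef_pos: [0.4667, 0.1192, 0.0097]
tcp_rot: [0.666, 0.746, -0.0, -0.0]
contact_force: [-0.3, 0.9, -0.5]
opening: 0.422
time: 44.38
eef_pos: [0.4667, 0.1193, 0.0089]
tcp_rot: [0.666, 0.746, -0.0, -0.0]
contact_force: [0.1, -0.5, -0.3]
opening: 0.42
```

```bash
python3 -m crank '0 0 1 0 0 0;0 0 0 0 0 0'; python3 -m crank '0 0 0 0 0 0;0 0 0 0 0 0;0 0 0 0 0 0' 0.1; python3 -m crank '0 0 -20 0 0 0;0 0 -40 0 0 0;0 0 -40 0 0 0; 0 0 -20 0 0 0; 0 0 0 0 0 0'; python3 -m crank '0 0 0 0 0 0'
python3 - <<'E'
from h import *
s=readout.get_state();C=cam("wrist",s)
im=optics.read_camera("wrist");cv2.imwrite("pics/w26.png",im[:,:,::-1])
im=optics.read_camera("side");cv2.imwrite("pics/s26.png",cv2.resize(im[100:240,160:320],None,fx=4.5,fy=4.2,interpolation=cv2.INTER_CUBIC)[:,:,::-1])
E
```

```text
time: 44.62
eef_pos: [0.4666, 0.1193, 0.0078]
tcp_rot: [0.666, 0.746, -0.0, -0.0]
contact_force: [-0.2, -0.0, -1.0]
opening: 0.423
time: 45.0
eef_pos: [0.4668, 0.1193, 0.008]
tcp_rot: [0.666, 0.746, 0.0, 0.0]
contact_force: [0.6, 0.3, 0.7]
opening: 0.549
time: 45.62
eef_pos: [0.4682, 0.1193, 0.13]
tcp_rot: [0.666, 0.746, 0.002, 0.002]
contact_force: [-0.4, 0.4, -0.2]
opening: 0.554
time: 45.75
eef_pos: [0.4659, 0.1192, 0.1267]
tcp_rot: [0.666, 0.746, -0.001, -0.001]
contact_force: [0.1, 0.1, 0.2]
opening: 0.55
```

View pics/w26.png

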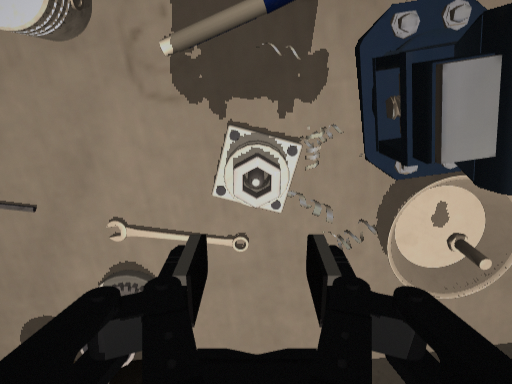

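View pics/s26.png

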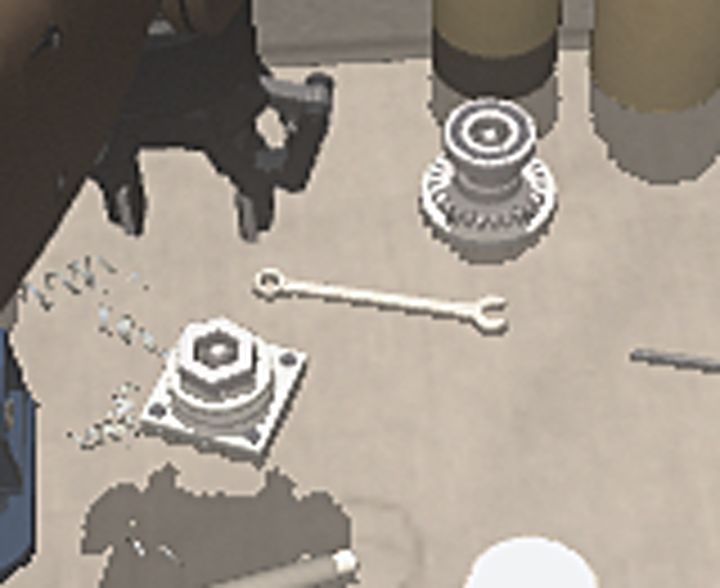

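Both stacks look level and the gripper is clear of them. One numeric check, then hand in.

Run:
```python
from h import *
s=readout.get_state();C=cam("wrist",s)
im=cv2.imread("pics/w26.png")[:,:,::-1].copy(); crop(im,257,178,35,9,"pics/c26.png")
for p,z in [((.4653,.1201),.048)]: print("post tip px",proj(C,(*p,z)))
print("nut top centre px if on axis",proj(C,(.4653,.1201,.048)), "5mm up in x ->",proj(C,(.4703,.1201,.048)))
S=cam("side");im=cv2.cvtColor(optics.read_camera("side"),cv2.COLOR_RGB2GRAY)
print("bearing top on axis, side px",proj(S,(.6245,.006,.066)),"crop s26",(proj(S,(.6245,.006,.066))-[160,100])*[4.5,4.2])
```

```text
post tip px [256.4253 182.9429]
nut top centre px if on axis [256.4253 182.9429] 5mm up in x -> [255.7213 188.867 ]
bearing top on axis, side px [268.17   131.0388] crop s26 [486.765 130.363]
```

View pics/c26.png

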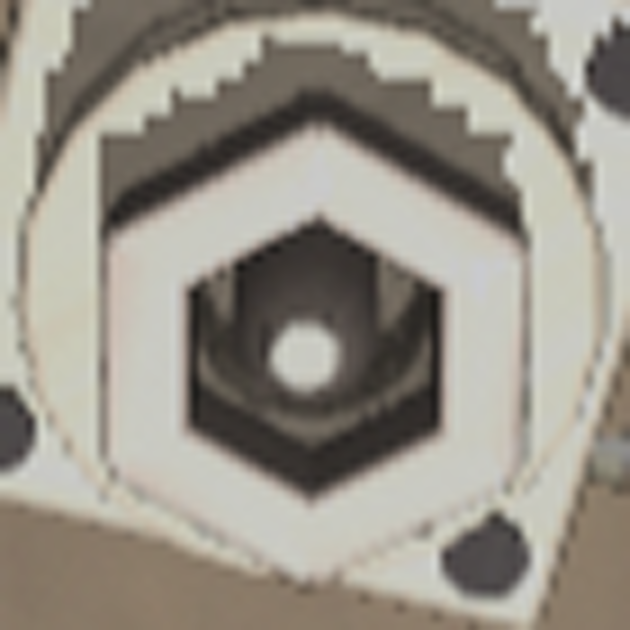

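The nut's bore is centred on the post to about 1 mm. In the side view the bearing's top is within a pixel of where it should be at 52 mm. Handing in.

```bash
python3 -c "
from plant import ctrl; print(ctrl.sign_off())"
```

```text
the job is handed in; nothing more can be done
None
```

I put all five parts on their stands, let go of them and handed the job in at about 46 s. On the round stand, the gear is at the bottom with its hub up, then the sleeve, then the bearing. On the square stand, the nut lies on the pulley.

**Last checks:** The final wrist and side views show both stacks level and the gripper clear of them. The nut's bore is within about 1 mm of the post axis. The bearing's top appears within a pixel of where it should be. Readings taken as I let each part go put every underside within about 1 mm of its target height.

**What went wrong or disagreed:**
- **First grasp of the gear:** it closed on nothing, above the hub. The fingertips turned out to sit about 31–36 mm behind the reported TCP, not at it as the description says. I found the true height by touching the gear's rim, with a wrist force of about 35 N at most, and used that for all later grasps.
- **Camera positions:** the top and wrist views differed by about 4 mm in y. I relied on close wrist views for every part.

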